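# Tip the wooden blanks out of the pot and stand it on its mat

## Task

Tip the three wooden blanks out of the white pot into the blue tray, so that all three end up in the tray; bring them to the tray in the pot rather than taking them out one by one. Then set the empty pot down gently, standing upright with its whole foot on the round black mat. Leave the other things around where they are.

Things in the scene. Friction and masses are not known exactly. Their poses are not given: they have to be found in the camera images.
- pot: Loose open white enamelled pot with a blue rim, 115 mm tall: 67 mm across the foot, 71 mm the rim, 69 mm at 75 mm height; wall 3 mm, floor 5 mm; 0.2 to 0.42 kg plus 0.19 kg of blanks. Starts upright on the surface. Origin: centre of its underside, z towards the mouth. Friction is low (0.28 to 0.42): blanks slide out only 15 to 25 degrees past level, some after a shake.
- pot_mouth (a point): Centre of the pot's mouth, in the rim plane, 115 mm above the pot's origin; z points out of the mouth.
- pot_inside (a point): Point on the pot's axis 60 mm above its underside, about the middle of the hollow.
- blank_a: Pale square wooden blank, 20 x 20 x 110 mm, 60 g; at the start it stands in the pot, its top about level with the rim. Origin at the middle of one long side face (10 mm off its middle), y along its length.
- blank_b: Second pale square wooden blank, the same as blank_a.
- blank_c: Darker square wooden blank, 23 x 22 x 130 mm, 70 g; stands in the pot and sticks out about 20 mm above its rim. Origin at the middle of one long side face (11 mm off its middle), y along its length.
- tray: Blue open tray fixed to the surface, 200 mm (its x) by 180 mm (its y), 55 mm high, walls and floor 5 mm. Origin at the centre of its underside, z up. To its right the end of a fixed thick steel tube of the machine stands out to about y = -0.2 (x about 0.47, 0.18 to 0.23 m up): keep the arm clear of it, and rise first, as the arm starts beside it.
- mat: Round black rubber mat, 100 mm across, 4 mm thick, fixed to the surface. Origin at the centre of its underside, z up.
- sealer: Bystander: white and green can, 64 mm across, 112 mm tall, loose; origin under its centre.
- glue: Bystander: small glue bottle with a red nozzle, 40 mm across, 114 mm tall, loose; origin under its centre.
- small_box: Bystander: turned wooden box with a knobbed lid, 59 mm across, 71 mm tall, loose; origin under its centre.
Not all that is in view belongs to the job. What is shaped like the blank_b but green or turquoise is not meant.

How it is judged (in metres and radians):
On the way:
1. the pot, with all three blanks still in it, is over the tray and tipped by more than 40 degrees (angle between pot's own z axis and vertical above 0.7 rad and x of pot_mouth in the frame of tray between -0.095 and 0.095 m and y of pot_mouth in the frame of tray between -0.085 and 0.085 m and distance between each of blank_a, blank_b, blank_c and pot_inside below 0.07 m), for 0.05 s.
At the end, for the whole second after the job is handed in: All three blanks lie still in the tray (middles inside its walls, no higher than 20 mm above its rim); the pot stands still and upright (within 6 degrees) on the mat, its centre within 16 mm of the mat's centre, so that its whole foot is on it (x of blank_a in the frame of tray between -0.095 and 0.095 m and y of blank_a in the frame of tray between -0.085 and 0.085 m and z of each of blank_a, blank_b, blank_c in the frame of tray below 0.075 m and linear speed of each of blank_a, blank_b, blank_c below 0.03 m/s and x of blank_b in the frame of tray between -0.095 and 0.095 m and y of blank_b in the frame of tray between -0.085 and 0.085 m and x of blank_c in the frame of tray between -0.095 and 0.095 m and y of blank_c in the frame of tray between -0.085 and 0.085 m and angle between pot's own z axis and vertical below 0.1 rad and horizontal distance between pot and mat below 0.016 m and height (world z) of pot between -0.001 and 0.009 m and linear speed of pot below 0.02 m/s); the robot touches nothing.
It fails at once if the pot is pressed or banged on the mat with over 60 N (contact force between pot and mat above 60 N).
It fails at once if the sealer can is moved by more than 20 mm (distance of sealer from where it was at the start of the episode above 0.02 m).
It fails at once if the glue bottle is moved by more than 20 mm (distance of glue from where it was at the start of the episode above 0.02 m).
It fails at once if the turned box is moved by more than 20 mm (distance of small_box from where it was at the start of the episode above 0.02 m).
It also fails if it takes over 64 s, if anything falls off the work surface, if the arm or the gripper's body presses on something with over 40 N, if the wrist force passes 120 N, or if a joint passes its speed limit or range.

## Robot

A 7-joint arm with a two-finger parallel gripper is mounted at the origin on a cart in front of the work surface, level with it; the furniture and walls round the work are solid. World frame = base frame: x ahead of the robot, y to its left, z up, the work surface at z = 0. Lengths are in m, angles in degrees, forces in N, time in s.
With the tool pointing down it reaches from about 0.35 to 0.9 m from the base axis. Payload 19.9 kg.
Tool frame: the origin (TCP) lies where the fingers leave the gripper's body, on its centre line; the fingertips stand 73 mm ahead of it and the grasp point (between the pads) lies bot.grip_depth ahead of it (bot.grip_depth is the distance from the TCP to the grasp point, in m); z points along the fingers, y is the line along which they close (so a half turn about z gives the same grasp; the last joint's range is limited). The gripper opens to 85 mm and grips with 20 to 120 N. Pads are 22 mm wide; open, the fingers measure 114 mm over their backs; the gripper's body (76 mm by 85 mm) begins 54 mm behind the grasp point. The pads swing forward as they close: fully open they stand 13 mm farther back than shut.
Start: joints at [-71.476, 23.915, -0.59, 92.452, 0.269, 63.638, -3.037], TCP at [0.223, 0.584, 0.304] pointing down, gripper open.
Joint ranges: [-161.28, 161.28], [-22.2, 115.67], [-73.04, 71.86], [3.21, 147.25], [-68.34, 248.33], [10.77, 114.83], [-161.83, 161.83]. Speed limits (degrees/s): [108.29, 108.29, 136.94, 136.94, 172.46, 172.46, 172.46].

## Interface

Orientations are given as [roll, pitch, yaw] about the fixed x, y, z axes, in that order (R = Rz(yaw) Ry(pitch) Rx(roll)).
In Python, from rig import bot gives the robot as it stands. The module is installed in compiled form; this text tells all that it offers.
- The arm moves only by the tool play_rows, never from a script. Its argument "motion" is a list of rows, each a list of 5 numbers: the shift along the tool's x, y, z in cm, then the turn about the tool's z in degrees, then the closure, from -1 (fully open) to 1 (shut). A call has 1 to 5 rows; each row is the pose to reach, as a shift and turn from the pose commanded when the call began, along the tool's axes at that moment; what a row does not reach only later rows make up. A row lasts 1/10 s, in which the tool goes at most 50 mm and 8.59 degrees, less where a joint would pass 70% of its speed; a pose out of reach is approached as far as the arm can. A call with a gripper value outside its range is refused whole. The fingers move at their own pace and stop on an object; "force" is the grip in N (left out, the last holds). Time passes only in rows, so rows that repeat a pose let the fingers close. It gives the time, the measured TCP pose, the force, the opening and the grip force at its end, in the units of the state.
- bot.read_state(): the state, without advancing time (a new reading comes with each control period).
- bot.grab_frame(name): name is "side" or "top" or "wrist"; returns the picture (384x512x3 uint8, red, green, blue); there is no depth.
- bot.get_calibration(name): a dict with "mtx" (3x3 intrinsics, pixels), "rvec" (rotation vector, rad) and "tvec" (3), from world to camera coordinates, as OpenCV has them. Camera axes: x right, y down, z forward; pixel columns grow to the right and rows downward; lengths in m; the calibration is good to about 2 mm. A picture is of the moment at which its call begins: read the wrist's pose just before it. get_calibration takes no time and is no camera call; for the wrist camera it gives the pose at the moment of the call.
- bot.job_done(): hands the job in; it is judged then, once.
The state is a dict: "t": time; "qpos": joint angles; "dq": joint speeds; "tau": joint torques, N m; "tcp_pos": TCP position; "eef_rot": TCP orientation; "contact_force": force on the tool from outside, world axes, zero at the start; "moment": the same for the moment, N m; "gripper_width": finger opening in m; "grasp_force": force on a finger pad.
Only numpy, scipy, OpenCV 4.12 (cv2) and the standard library are available. Lean on these libraries where they do the work, as an engineer would, in place of code of your own. Each camera call takes 0.05 s, during which the arm holds its last target. There are 200 camera calls.

## Working session

There is one attempt and no reset: what is moved stays moved. The work goes in short steps, Python scripts to look and compute and a tool call to move; the robot and the scene stay as the last step left them, time stands still between calls to the robot, and variables do not carry over. Pictures are saved under pics/ and viewed, at most 10 in all, crops included, and the job is handed in when it is done.

Besides the shell and the picture viewer there is one more tool, called after "Request:" as name([rows], argument=value, ...), one row to a line, values as JSON. play_rows: Moves the arm, as the interface text tells. Its arguments: {"type":"object","properties":{"motion":{"type":"array","items":{"type":"array","items":{"type":"number"}}},"force":{"type":"number"}},"required":["motion"]}

```bash
mkdir -p pics
python3 - <<'E'
from rig import bot
import cv2,numpy as np
print(bot.read_state(), bot.grip_depth)
for n in ("side","top","wrist"):
    f=bot.grab_frame(n); cv2.imwrite(f"pics/{n}0.png",f[:,:,::-1])
    c=bot.get_calibration(n); R=cv2.Rodrigues(np.array(c["rvec"]))[0]
    print(n,np.array(c["mtx"]).round(1).tolist(),"pos",(-R.T@np.array(c["tvec"]).ravel()).round(3),"fwd",R[2].round(2),"right",R[0].round(2))
a=[cv2.imread(f"pics/{n}0.png") for n in ("side","top")]
E
ls
```

```text
{'t': 0.0, 'qpos': array([-71.47665898,  23.9475738 ,  -0.59179451,  92.48923048,
         0.26870586,  63.6390583 ,  -3.03612229]), 'dq': array([ 0.04149064, -0.06669172,  0.01679154,  0.0381713 ,  0.08398572,
        0.00421759, -0.00453812]), 'tau': array([-2.06845780e-04, -8.64448786e+01,  6.78965282e-01, -4.34915364e+01,
        1.89775194e-02,  6.99167198e-03,  6.44456895e-05]), 'tcp_pos': array([0.22285788, 0.583604  , 0.30323798]), 'eef_rot': array([-1.79925647e+02,  4.34698463e-03,  1.59101019e+02]), 'contact_force': array([0.08372604, 0.54904109, 0.034184  ]), 'moment': array([-0.03435388, -0.04333394,  0.02323738]), 'grasp_force': 0.0, 'gripper_width': 0.08542682027299055} 0.0539
side [[416.4, 0.0, 254.2], [0.0, 416.4, 198.4], [0.0, 0.0, 1.0]] pos [ 0.198 -0.531  0.645] fwd [ 0.37  0.71 -0.6 ] right [ 0.89 -0.45  0.02]
top [[406.3, 0.0, 260.3], [0.0, 406.3, 185.4], [0.0, 0.0, 1.0]] pos [0.387 0.067 0.934] fwd [ 0.2   0.03 -0.98] right [ 0.12 -0.99 -0.  ]
wrist [[318.7, 0.0, 256.5], [0.0, 318.7, 190.4], [0.0, 0.0, 1.0]] pos [0.155 0.609 0.373] fwd [ 0.26 -0.1  -0.96] right [ 0.36  0.93 -0.  ]
pics
```

View pics/side0.png

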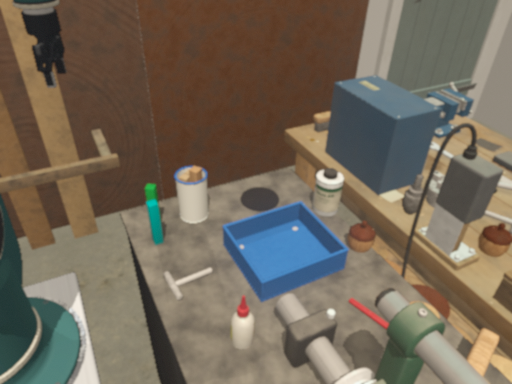

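View pics/top0.png

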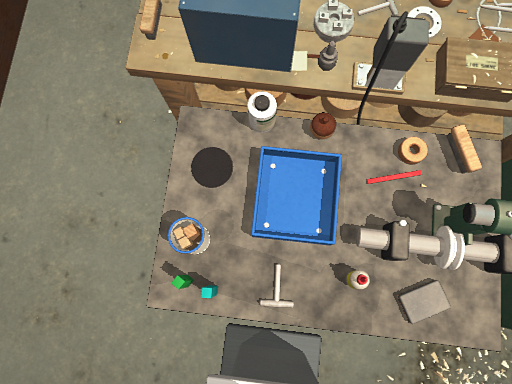

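The top view shows the pot's rim at about (188,235), the mat at (212,167), and the tray rim from about (262,148) to (335,243). The sealer (262,110), turned box (323,124) and glue (360,279) stand clear of the pot–tray line. The tool stays vertical, so I plan to tip the pot by letting it pivot between the pads against the tray's left wall. Next I measure.

```bash
cat > h.py <<'E'
import cv2,numpy as np
from rig import bot
def cal(n):
    c=bot.get_calibration(n); return np.array(c["mtx"],float),np.array(c["rvec"],float).ravel(),np.array(c["tvec"],float).ravel()
def ray(c,uv,z):
    K,r,t=c; R=cv2.Rodrigues(r)[0]; o=-R.T@t
    d=np.c_[np.atleast_2d(uv),np.ones(len(np.atleast_2d(uv)))]@np.linalg.inv(K).T@R
    return o+d*((z-o[2])/d[:,2])[:,None]
def proj(c,P): return cv2.projectPoints(np.array(P,float).reshape(-1,3),c[1],c[2],c[0],None)[0].reshape(-1,2)
def big(m):
    n,l,s,ce=cv2.connectedComponentsWithStats(m.astype(np.uint8)); i=1+np.argmax(s[1:,4]); return l==i
E
python3 - <<'E'
from h import *
from scipy.optimize import least_squares
img=cv2.imread("pics/top0.png"); c=cal("top")
hsv=cv2.cvtColor(img,cv2.COLOR_BGR2HSV); H,S,V=cv2.split(hsv)
yy,xx=np.mgrid[:384,:512]
roi=lambda a,b,x,y:(xx>a)&(xx<b)&(yy>x)&(yy<y)
blue=(H>98)&(H<125)&(S>110)
# tray outline: outer contour -> min area quad of rim in world z=.055
m=big(blue&roi(235,360,135,260)); ct=max(cv2.findContours(m.astype(np.uint8),0,2)[0],key=cv2.contourArea)
w=ray(c,ct[:,0].astype(float),0.055)[:,:2]
print("tray px",ct[:,0].min(0),ct[:,0].max(0),"rect",cv2.minAreaRect((w*1000).astype(np.float32)))
# pot rim
m=blue&roi(155,225,205,265); p=np.argwhere(m)[:,::-1].astype(float); q=ray(c,p,0.115)[:,:2]
ct=cv2.convexHull(p.astype(np.float32))[:,0]; e=ray(c,ct.astype(float),0.115)[:,:2]
f=least_squares(lambda v:np.hypot(*(e-v[:2]).T)-v[2],[*q.mean(0),.035],loss="soft_l1",f_scale=.002).x; print("pot rim",f.round(4),len(p))
# mat
m=big((V<60)&roi(180,245,140,195)); w=cv2.findContours(m.astype(np.uint8),0,2)[0][0][:,0].astype(float); e=ray(c,w,0.004)[:,:2]
f=least_squares(lambda v:np.hypot(*(e-v[:2]).T)-v[2],[*e.mean(0),.05],loss="soft_l1",f_scale=.002).x; print("mat",f.round(4))
s=cv2.imread("pics/side0.png")[120:320,110:370]; t=img[90:320,150:380]
cv2.imwrite("pics/v1.png",np.hstack([cv2.resize(s,(400,308)),cv2.resize(t,(308,308))]))
# side checks
cs=cal("side"); print("mat side px",proj(cs,[[*f[:2],.004]]).round(1))
E
```

```text
tray px [251 146] [341 244] rect ((556.005615234375, 9.846214294433594), (204.31399536132812, 181.77638244628906), 0.5870311260223389)
pot rim [0.4361 0.2277 0.0362] 219
mat [0.6077 0.2137 0.0473]
mat side px [[260.2 197.8]]
```

View pics/v1.png

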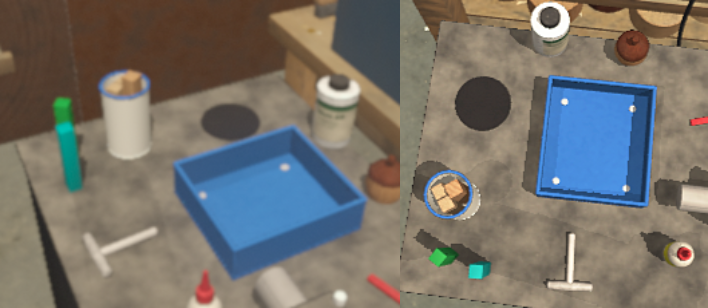

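Request:
play_rows([
  [0,0,-5,0,-1],
  [-32.6,-25.7,-5,69,-1],
  [-32.6,-25.7,-5,69,-1],
  [-32.6,-25.7,-5,69,-1],
  [-32.6,-25.7,-5,69,-1],
])

```text
t: 0.65
tcp_pos: [0.3261, 0.4102, 0.3538]
eef_rot: [-180.0, -0.0, 124.4]
contact_force: [1.5, 1.3, 0.6]
gripper_width: 0.0853
grasp_force: 0.0
```

```bash
cat >> h.py <<'E'
def go(x,y,z,yaw):
    s=bot.read_state(); th=np.radians(s["eef_rot"][2]); d=np.array([x,y,z])-s["tcp_pos"]
    X=np.array([np.cos(th),np.sin(th),0]); Y=np.array([np.sin(th),-np.cos(th),0])
    tz=-((yaw-s["eef_rot"][2]+180)%360-180)
    print("t",round(s["t"],2),s["tcp_pos"].round(4),s["eef_rot"].round(1),"row cm:",np.round([100*d@X,100*d@Y,-100*d[2],tz],2),"w",round(s["gripper_width"],4),"q7",s["qpos"].round(0),"F",s["contact_force"].round(1))
E
python3 - <<'E'
from h import *
go(.436,.228,.30,90)
c=cal("top"); print(ray(c,[[181,281],[209,292]],.11).round(3))
cs=cal("side"); print(proj(cs,[[.436,.228,.115],[.436,.228,0]]).round(0))
E
```

```text
t 0.65 [0.3261 0.4102 0.3538] [-180.    -0.   124.4] row cm: [-21.24  -1.22   5.38  34.37] w 0.0853 q7 [-63.  11.   9. 104.  -2.  66. -19.] F [1.5 1.3 0.6]
[[0.345 0.223 0.11 ]
 [0.331 0.165 0.11 ]]
[[192. 175.]
 [195. 214.]]
```

Request:
play_rows([
  [-21.2,-1.2,5.4,34.4,-1],
  [-21.2,-1.2,5.4,34.4,-1],
  [-21.2,-1.2,5.4,34.4,-1],
  [-21.2,-1.2,5.4,34.4,-1],
  [-21.2,-1.2,5.4,34.4,-1],
])

```text
t: 1.15
tcp_pos: [0.4379, 0.2268, 0.2991]
eef_rot: [-180.0, 0.1, 89.7]
contact_force: [-0.3, 1.0, 0.1]
gripper_width: 0.0857
grasp_force: 0.0
```

Run:
```python
from h import *
go(.436,.228,.142,90)
f=bot.grab_frame("wrist"); cv2.imwrite("pics/w1.png",f[:,:,::-1]); c=cal("wrist")
hsv=cv2.cvtColor(f,cv2.COLOR_RGB2HSV); H,S,V=cv2.split(hsv); print(proj(c,[[.436,.228,.115],[.471,.228,.115],[.436,.263,.115]]).round(0))
m=(H>98)&(H<125)&(S>110)
p=np.argwhere(m)[:,::-1].astype(float); q=ray(c,p,.115)[:,:2]
k=np.hypot(*(q-[.436,.228]).T)<.05; from scipy.optimize import least_squares
f=least_squares(lambda v:np.hypot(*(q[k]-v[:2]).T)-v[2],[.436,.228,.035],loss="soft_l1",f_scale=.002).x; print(f.round(4),k.sum())
```

```text
t 1.15 [0.4379 0.2268 0.2991] [-1.80e+02  1.00e-01  8.97e+01] row cm: [ 0.12 -0.19 15.71 -0.28] w 0.0857 q7 [-50.  11.  22. 112.  -5.  58. -27.] F [-0.3  1.   0.1]
[[255. 185.]
 [298. 185.]
 [255. 142.]]
[0.4348 0.2282 0.0342] 1137
```

View pics/w1.png

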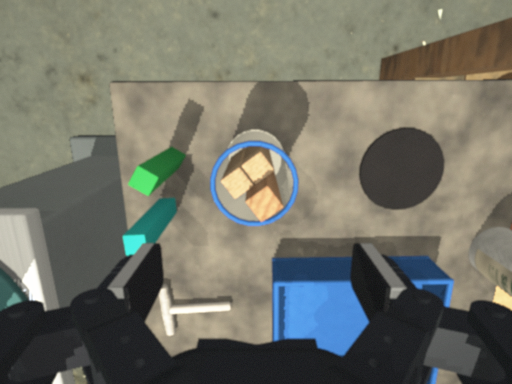

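The wrist view confirms the pot's centre, at pixel (255,183), or (0.435, 0.228); the dark blank leans towards the tray and the open fingers have room on both sides. I descend now.

Request:
play_rows([
  [0.1,-0.25,3,0,-1],
  [0.1,-0.25,7,0,-1],
  [0.1,-0.25,11,0,-1],
  [0.1,-0.25,14,0,-1],
  [0.1,-0.25,15.7,0,-1],
])

```text
t: 1.7
tcp_pos: [0.4329, 0.2318, 0.1405]
eef_rot: [-179.9, 0.1, 90.4]
contact_force: [0.2, -0.4, -0.6]
gripper_width: 0.0854
grasp_force: 0.0
```

Request:
play_rows([
  [0,0,0,0,-1],
  [0,0,0,0,0.5],
  [0,0,0,0,1],
  [0,0,0,0,1],
  [0,0,0,0,1],
], force=50)

```text
t: 2.2
tcp_pos: [0.4344, 0.2324, 0.144]
eef_rot: [179.9, -0.1, 90.3]
contact_force: [0.9, -0.7, 9.0]
gripper_width: 0.0695
grasp_force: 58.2
```

Request:
play_rows([
  [0,0,0,0,1],
  [0,0,0,0,1],
  [0,0,-2,0,1],
  [0,0,-5,0,1],
  [0,0,-5,0,1],
])

```text
t: 2.7
tcp_pos: [0.4349, 0.2327, 0.196]
eef_rot: [179.8, -0.2, 90.3]
contact_force: [2.1, -0.0, -6.5]
gripper_width: 0.0696
grasp_force: 61.2
```

Run:
```python
from h import *
go(.556,.18,.25,90)
f=bot.grab_frame("side")[:,:,::-1][90:290,110:370]; t=bot.grab_frame("top")[:,:,::-1][90:320,150:380]
cv2.imwrite("pics/v2.png",np.hstack([cv2.resize(f,(400,308)),cv2.resize(t,(308,308))]))
```

```text
t 2.7 [0.4349 0.2327 0.196 ] [179.8  -0.2  90.3] row cm: [-5.33 12.08 -5.4   0.32] w 0.0696 q7 [-49.  19.  20. 117.  -9.  45. -23.] F [ 2.1 -0.  -6.5]
```

View pics/v2.png

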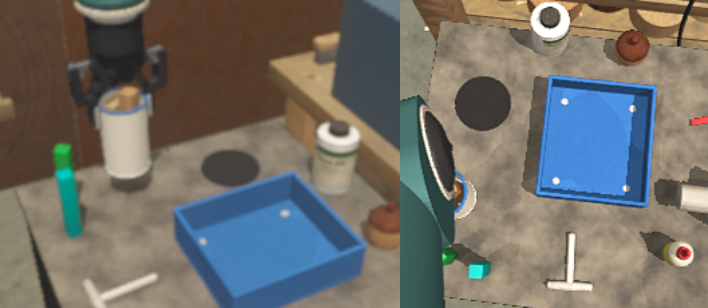

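The pot is lifted with all three blanks in it (about 6.5 N). Next I carry it beside the tray's left wall.

Request:
play_rows([
  [-1.5,3,0,0,1],
  [-3,6,0,0,1],
  [-4.5,9,0,0,1],
  [-6,12,0,0,1],
  [-6.3,12.1,0,0.3,1],
])

```text
t: 3.3
tcp_pos: [0.5578, 0.167, 0.1916]
eef_rot: [180.0, 0.1, 89.8]
contact_force: [0.5, -0.7, -5.1]
gripper_width: 0.0694
grasp_force: 61.7
```

Request:
play_rows([
  [0,0,0,0,1],
  [-0.7,0,1,0,1],
  [-1.4,0,2,0,1],
  [-2,0,3,0,1],
  [-2,0,3,0,1],
])

```text
t: 3.8
tcp_pos: [0.5543, 0.1485, 0.1611]
eef_rot: [-179.9, 0.1, 90.0]
contact_force: [-0.3, 0.3, -5.3]
gripper_width: 0.0696
grasp_force: 61.6
```

Run:
```python
from h import *
go(.556,.135,.164,90)
```

```text
t 3.8 [0.5543 0.1485 0.1611] [-1.799e+02  1.000e-01  9.000e+01] row cm: [-1.35  0.17 -0.29 -0.03] w 0.0696 q7 [-34.  30.  20. 107. -14.  46.  -6.] F [-0.3  0.3 -5.3]
```

Request:
play_rows([
  [-0.8,0,0,0,1],
  [-1.4,0,0,0,1],
  [-2,0,0,0,1],
  [-2.6,0,0,0,1],
  [-3,0,0,0,1],
], force=30)

```text
t: 4.3
tcp_pos: [0.5558, 0.1197, 0.1638]
eef_rot: [179.9, -0.1, 90.0]
contact_force: [1.2, 4.4, -0.3]
gripper_width: 0.0691
grasp_force: 34.2
```

Run:
```python
from h import *
go(.556,.10,.164,90)
f=bot.grab_frame("side")[:,:,::-1][90:290,110:370]; t=bot.grab_frame("top")[:,:,::-1][90:320,150:380]
cv2.imwrite("pics/v3.png",np.hstack([cv2.resize(f,(400,308)),cv2.resize(t,(308,308))]))
```

```text
t 4.3 [0.5558 0.1197 0.1638] [ 1.799e+02 -1.000e-01  9.000e+01] row cm: [-1.97  0.02 -0.02  0.03] w 0.0691 q7 [-31.  29.  20. 108. -14.  45.  -3.] F [ 1.2  4.4 -0.3]
```

View pics/v3.png

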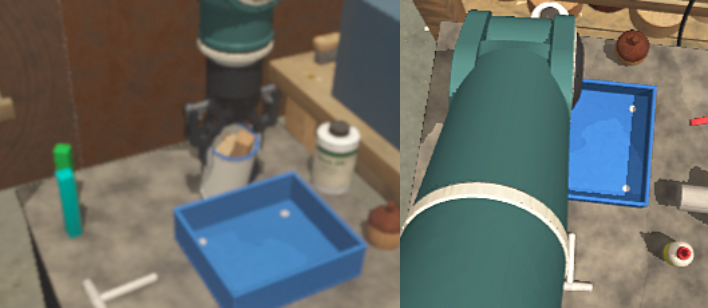

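The pot is tipping (about 25°) against the tray wall with light force. I continue.

Request:
play_rows([
  [-1.2,0,0,0,1],
  [-2.4,0,0,0,1],
  [-3.6,0,0,0,1],
  [-4.8,0,0,0,1],
  [-6,0,0,0,1],
])

```text
t: 4.9
tcp_pos: [0.5552, 0.0599, 0.163]
eef_rot: [-180.0, -0.0, 90.1]
contact_force: [-0.1, 4.3, -1.6]
gripper_width: 0.0691
grasp_force: 34.9
```

Run:
```python
from h import *
go(.556,.045,.164,90)
f=bot.grab_frame("side")[:,:,::-1][90:290,170:430]
cv2.imwrite("pics/v4.png",cv2.resize(f,(640,492)))
```

```text
t 4.9 [0.5552 0.0599 0.163 ] [-180.    -0.    90.1] row cm: [-1.49  0.08 -0.1   0.06] w 0.0691 q7 [-26.  29.  21. 109. -14.  45.   3.] F [-0.1  4.3 -1.6]
```

View pics/v4.png

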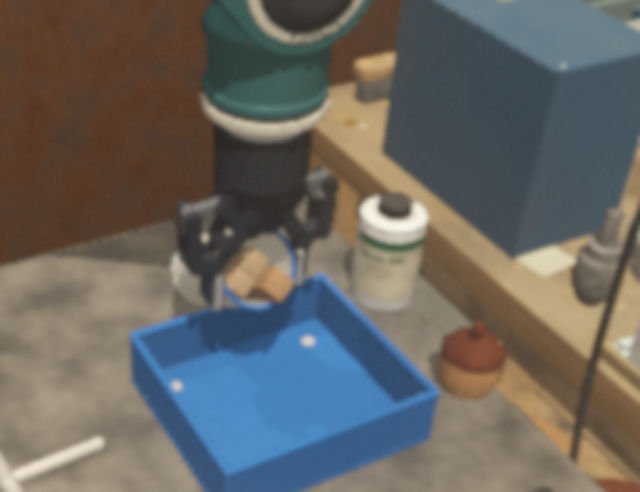

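Request:
play_rows([
  [-1.2,0,0,0,1],
  [-2.2,0,0.8,0,1],
  [-3,0,1.8,0,1],
  [-3,0,2.8,0,1],
  [-3,0,3.6,0,1],
])

```text
t: 5.45
tcp_pos: [0.5553, 0.029, 0.1259]
eef_rot: [-180.0, 0.1, 90.0]
contact_force: [0.2, -6.4, 5.5]
gripper_width: 0.0691
grasp_force: 36.6
```

Run:
```python
from h import *
go(.556,.03,.119,90)
f=bot.grab_frame("side")[:,:,::-1][90:290,170:430]
cv2.imwrite("pics/v5.png",cv2.resize(f,(640,492)))
```

```text
t 5.45 [0.5553 0.029  0.1259] [-1.8e+02  1.0e-01  9.0e+01] row cm: [ 0.1   0.07  0.69 -0.04] w 0.0691 q7 [-22.  32.  20. 110. -16.  41.   7.] F [ 0.2 -6.4  5.5]
```

View pics/v5.png

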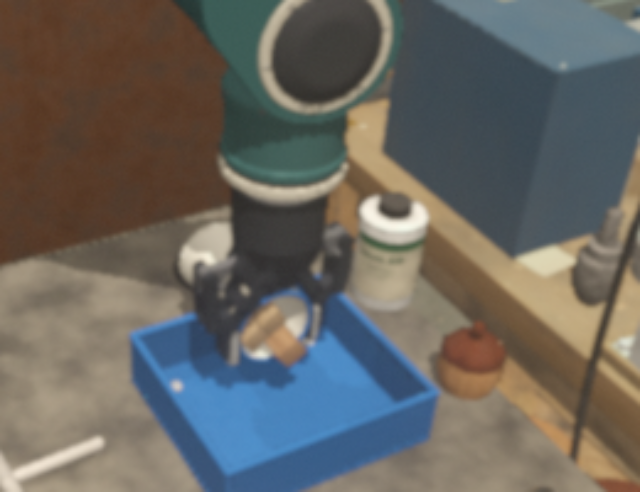

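The pot is now just past level over the tray, mouth at about (275,330) and the dark blank starting to slide. I tip a little further.

Request:
play_rows([
  [0,0,0.4,0,1],
  [0,0,0.8,0,1],
  [0,0,1.1,0,1],
  [0,0,1.1,0,1],
  [0,0,1.1,0,1],
])

```text
t: 6.0
tcp_pos: [0.5553, 0.0293, 0.1153]
eef_rot: [-180.0, 0.1, 90.0]
contact_force: [0.3, -6.7, 3.1]
gripper_width: 0.0689
grasp_force: 36.2
```

Run:
```python
from h import *
go(.556,.03,.119,90)
f=bot.grab_frame("side")[:,:,::-1][90:290,170:430]
cv2.imwrite("pics/v6.png",cv2.resize(f,(640,492)))
```

```text
t 6.0 [0.5553 0.0293 0.1153] [-1.8e+02  1.0e-01  9.0e+01] row cm: [ 0.07  0.07 -0.37 -0.  ] w 0.0689 q7 [-21.  33.  19. 110. -16.  39.   8.] F [ 0.3 -6.7  3.1]
```

View pics/v6.png

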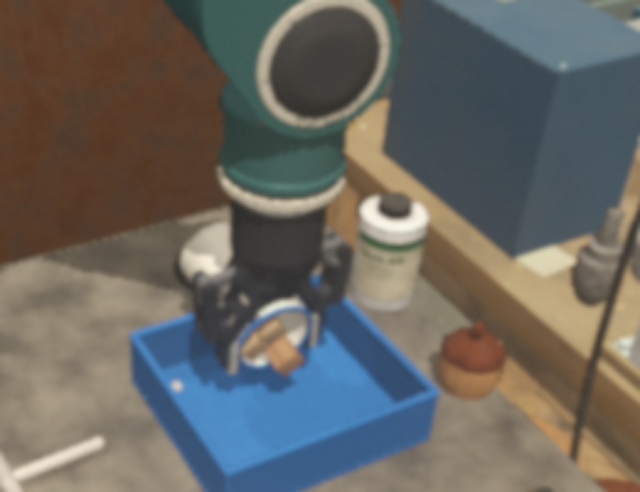

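The mouth is at about (272,335), roughly 110° tipped, with the blanks still held by friction. I lock the angle with a hard grip, then lift, move back and shake.

Request:
play_rows([
  [0,0,0,0,1],
  [0,0,0,0,1],
  [0.8,0,-1,0,1],
  [2,0,-2,0,1],
  [3,0,-2.5,0,1],
], force=115)

```text
t: 6.55
tcp_pos: [0.5554, 0.0617, 0.1419]
eef_rot: [180.0, -0.0, 90.1]
contact_force: [0.3, -0.5, -5.6]
gripper_width: 0.067
grasp_force: 129.4
```

Request:
play_rows([
  [1,0,0,0,1],
  [-2,0,0,0,1],
  [1,0,0,0,1],
  [-2,0,0,0,1],
  [1,0,0,0,1],
])

```text
t: 7.05
tcp_pos: [0.5555, 0.064, 0.1411]
eef_rot: [180.0, 0.2, 89.6]
contact_force: [0.6, -0.1, -4.1]
gripper_width: 0.0667
grasp_force: 130.3
```

Run:
```python
from h import *
go(.556,.03,.119,90)
f=bot.grab_frame("side")
cv2.imwrite("pics/s7.png",f[:,:,::-1])
hsv=cv2.cvtColor(f,cv2.COLOR_RGB2HSV); H,S,V=cv2.split(hsv)
m=(H>5)&(H<22)&(S>70)&(V>110); m[:, :220]=0; m[:,345:]=0; m[:190]=0; m[300:]=0
n,l,s,c=cv2.connectedComponentsWithStats(m.astype(np.uint8)); print([(s[i].tolist()) for i in range(1,n) if s[i,4]>8])
```

```text
t 7.05 [0.5555 0.064  0.1411] [180.    0.2  89.6] row cm: [-3.4   0.07  2.21 -0.42] w 0.0667 q7 [-26.  31.  20. 110. -15.  42.   3.] F [ 0.6 -0.1 -4.1]
[[266, 197, 36, 73, 1349]]
```

Request:
play_rows([
  [1.5,0,0,0,1],
  [-1.5,0,0,0,1],
  [1.5,0,0,0,1],
  [-1.5,0,0,0,1],
  [1.5,0,-0.5,0,1],
])

```text
t: 7.6
tcp_pos: [0.5553, 0.079, 0.1457]
eef_rot: [-180.0, 0.2, 89.6]
contact_force: [0.5, -0.2, -3.0]
gripper_width: 0.0668
grasp_force: 130.7
```

Request:
play_rows([
  [0.5,0,-1,0,1],
  [1,0,-2,0,1],
  [1.5,0,-3,0,1],
  [1.5,0,-4,0,1],
  [1.5,0,-4,0,1],
])

```text
t: 8.1
tcp_pos: [0.5559, 0.0997, 0.1875]
eef_rot: [179.9, -0.0, 90.0]
contact_force: [1.1, -1.1, -4.3]
gripper_width: 0.0667
grasp_force: 131.0
```

```bash
cat >> h.py <<'E'
def seg(n="side"):
    f=bot.grab_frame(n); hsv=cv2.cvtColor(f,cv2.COLOR_RGB2HSV); H,S,V=cv2.split(hsv)
    m=(H>5)&(H<24)&(S>50)&(V>90); b=(H>98)&(H<125)&(S>110); w=(S<45)&(V>130)
    g=np.where(m,"o",np.where(b,"b",np.where(w,"w",".")))
    for r in range(150,296,4): print(r,"".join(g[r,170:350:3]))
E
python3 - <<'E'
from h import *
go(.556,.03,.119,90); seg()
E
```

```text
t 8.1 [0.5559 0.0997 0.1875] [179.9  -0.   90. ] row cm: [-6.97  0.01  6.85  0.01] w 0.0667 q7 [-30.  27.  21. 108. -13.  48.  -2.] F [ 1.1 -1.1 -4.3]
150 .....................wwwww.................ooooooooo........
154 ....................o......................oooooooooo.......
158 .........................ww...............ooooooooooooo.....
162 .........................w................ooooooooooooooo...
166 .........................w................oooooooooooooooo..
170 ..............................wwwwww...oooooooooooww...ooooo
174 .............................wwwwwww...oooooooooowww....wwoo
178 ............................wwwwwwww...oooooooooowwww..wwwoo
182 ...................ooooo...wwwwwwww....oooooooooowwwwwwwwwoo
186 ..............oooooooooo...wwwwww.....ooooooooooo..wwwwwwwoo
190 .........oooooooooooooooo..w.......ooooooooooooooo.......ooo
194 ....oooooooooooooooooooo...w..........ooooooo.o..o..oo.ooooo
198 oooooooooooooooooooo.ooo......oo......ooooooooo..ooooooooooo
202 oooooooooooooooooooooo.o....oooo.......oww.b..o.oooooooooooo
206 oooooooooooooooooooooo..o...ooooo..
[... 755 characters left out ...]
oooooo..o..bbbbbbbbbbbbbbb.o.bbbbb..wwww.oow.bbbb.
258 oooooooooooooo....o.w.bbbbbbbbbbbbbb.wwooooooooooowbbbbbbbb.
262 ooooooooooooo.........bbbbbbbbbwooooooooooooooowbbbbbbbbbbbo
266 ooooooooooooo.o..o....wbbbbbbbbooooooooooooooo.bbbbbbbbbbb.o
270 oo.ooooooo.wwwwooo..o..wbbbbbbb.oooo....bbbbbbbbbbbbbbbb...o
274 woooooowwwww.ooo.ooo...owbbbbbbbbbbbbbbbbbbbbbbbbbbbb.....oo
278 w.oowwwww.oooooooooo.ooo.wbbbbbbbbbbbbbbbbbbbbbbbb.wo....ooo
282 wwwwww.ooooooooooooooo.....bbbbbbbbbbbbbbbbbbb.....o..o...oo
286 wwwooooooooooooooooooo..oo..bbbbbbbbbbbbbbb.w.o...o.oooooooo
290 owwwoooooooooooooooooo.oo..w.bbbbbbbbbb..woo.o.oooooo..ooooo
294 o.ww.ooooooooooooooooooooo..w.bbbbbb..wwww..ooooo.ooo.oooooo
```

Request:
play_rows([
  [-2.5,0,0,0,1],
  [1,0,0,0,1],
  [-2.5,0,0,0,1],
  [1,0,0,0,1],
  [-2.5,0,0,0,1],
])

```text
t: 8.65
tcp_pos: [0.5551, 0.0821, 0.1852]
eef_rot: [-180.0, -0.2, 90.6]
contact_force: [1.3, 1.3, -3.6]
gripper_width: 0.0667
grasp_force: 131.1
```

Request:
play_rows([
  [2.5,0,-1,0,1],
  [0,0,-1,0,1],
  [2.5,0,-2,0,1],
  [0,0,-3,0,1],
  [0,0,-3,0,1],
])

```text
t: 9.15
tcp_pos: [0.5556, 0.0719, 0.2167]
eef_rot: [179.9, 0.1, 89.9]
contact_force: [-0.1, -0.8, -4.1]
gripper_width: 0.0669
grasp_force: 130.9
```

Run:
```python
from h import *
go(.556,.03,.119,90)
f=bot.grab_frame("side"); cv2.imwrite("pics/s8.png",f[:,:,::-1])
hsv=cv2.cvtColor(f,cv2.COLOR_RGB2HSV); H,S,V=cv2.split(hsv)
m=(H>5)&(H<24)&(S>50)&(V>90); b=(H>98)&(H<125)&(S>110)
for r in range(156,296,3): print(r,"".join(chr(97+(V[r,x]-90)//12) if m[r,x] else "#" if b[r,x] else "." for x in range(220,345,2)))
```

```text
t 9.15 [0.5556 0.0719 0.2167] [1.799e+02 1.000e-01 8.990e+01] row cm: [-4.19  0.05  9.77 -0.14] w 0.0669 q7 [-29.  24.  23. 107. -12.  51.  -0.] F [-0.1 -0.8 -4.1]
156 ...........................................bbbcdhiiiiihe.......
159 ..........................................cbbbbccehihhhhgc.....
162 ........................................acddcbbbbccfhhhhhhgc...
165 ......................................cdddddeecbbbbbdghhhhhhg..
168 .....................................cddddddefedbbbccbcddghhhhf
171 .....................................ccddeedeffeb.........chhhh
174 .....................................cccddedeffd..............h
177 .............a.......................ddccdedfffd..............i
180 ........aaaaaba................a....eeeedddeeffe..............g
183 .aabbaaaaaaaaba...............abbacffffeeedeeeee..............c
186 bbbbbbbbbaaaabb...............abbcdeffeedeeeeefe..............b
189 abbbbbbbbbaaaa...............aab.eeeeeeeeeeeedded............bb
192 ddddddedeb....................befffeeeeeeedddcbdd.ef.......febb
195 eeeeeeeefeb....................b.efeeeeedd..c...
[... 1559 characters left out ...]
hhf.###############.
267 ..........###########.ffffffggggggggf.fffe...#################.
270 e...e...f..###########.ffeeee......########################....
273 ee..ee..f...############################################.....dd
276 ffeeee...ff..#######################################..........d
279 ffee.e...f.f..##################################....e.......d.d
282 fffffee.f...f..#############################.....eee..d.....ddd
285 eeefff.....ff...########################......ed...d.eeddeddddd
288 feeeff...e..f.f..###################.....ee...e.eeee.ddddeeeeee
291 ffefe.e.ee..ffe...###############.....e.e....ef.e.eedd.d.ddeeee
294 fffeee..eeeffe..e..##########...........e..ee.eeeeeeeedddddddde
```

Run:
```python
from h import *
cs=cal("side")
print("mouth",proj(cs,[[.556,.04,.15],[.556,.1,.055],[.53,.1,.055]]).round(0))
b=ray(cs,[[284,253]],.01)[0]; print("bottom",b.round(3))
for z in np.arange(.01,.16,.02):
    a=ray(cs,[[261,201]],z)[0]; print(round(z,2),a.round(3),"len",np.linalg.norm(a-b).round(3))
print("front",ray(cs,[[266,266],[322,256]],.02).round(3))
ct=cal("top"); f=bot.grab_frame("top"); cv2.imwrite("pics/t8.png",f[:,:,::-1])
f=bot.grab_frame("wrist"); cv2.imwrite("pics/w8.png",f[:,:,::-1])
a=cv2.imread("pics/s8.png")[140:300,210:350]; cv2.imwrite("pics/v8.png",np.hstack([cv2.resize(a,(400,457),interpolation=2),cv2.resize(f[:,:,::-1],(400,457))]))
```

```text
mouth [[279. 194.]
 [264. 213.]
 [253. 216.]]
bottom [0.559 0.01  0.01 ]
0.01 [0.6   0.194 0.01 ] len 0.189
0.03 [0.587 0.171 0.03 ] len 0.165
0.05 [0.574 0.148 0.05 ] len 0.145
0.07 [0.562 0.126 0.07 ] len 0.131
0.09 [0.549 0.103 0.09 ] len 0.123
0.11 [0.536 0.08  0.11 ] len 0.124
0.13 [0.524 0.057 0.13 ] len 0.134
0.15 [0.511 0.034 0.15 ] len 0.15
front [[ 0.501 -0.016  0.02 ]
 [ 0.622 -0.041  0.02 ]]
```

Request:
play_rows([
  [2.5,0,0,0,1],
  [-2,0,0,0,1],
  [2.5,0,0,0,1],
  [-2,0,0,0,1],
  [2.5,0,0,0,1],
])

```text
t: 9.8
tcp_pos: [0.5561, 0.0888, 0.2159]
eef_rot: [180.0, 0.3, 89.2]
contact_force: [1.8, -2.3, -3.9]
gripper_width: 0.0669
grasp_force: 131.0
```

Request:
play_rows([
  [-4,0,0,0,1],
  [0,0,0,0,1],
  [-4,0,0,0,1],
  [0,0,0,0,1],
  [-1.5,0,0,0,1],
])

```text
t: 10.3
tcp_pos: [0.555, 0.0904, 0.2151]
eef_rot: [-179.9, -0.1, 90.4]
contact_force: [-0.3, 0.3, -4.4]
gripper_width: 0.0669
grasp_force: 131.1
```

Run:
```python
from h import *
go(.556,.03,.119,90)
f=bot.grab_frame("side"); cv2.imwrite("pics/s9.png",f[:,:,::-1])
g=cv2.imread("pics/s8.png")[:,:,::-1]
d=np.abs(f.astype(int)-g).sum(2)>60; d[:205]=0
n,l,s,c=cv2.connectedComponentsWithStats(d.astype(np.uint8)); print([s[i].tolist() for i in range(1,n) if s[i,4]>15])
w=bot.grab_frame("wrist"); cv2.imwrite("pics/w9.png",w[:,:,::-1])
a=cv2.imread("pics/s9.png")[140:300,210:350]; cv2.imwrite("pics/v9.png",np.hstack([cv2.resize(a,(400,457),interpolation=2),cv2.resize(w[:,:,::-1],(400,457))]))
print(np.mean([bot.read_state()["contact_force"] for _ in range(3)],0))
```

```text
t 10.3 [0.555  0.0904 0.2151] [-1.799e+02 -1.000e-01  9.040e+01] row cm: [-6.04  0.06  9.61  0.38] w 0.0669 q7 [-30.  25.  22. 107. -12.  51.  -2.] F [-0.3  0.3 -4.4]
[[235, 205, 10, 8, 32]]
[ 0.1109857  -0.92193659 -3.69001791]
```

View pics/v9.png

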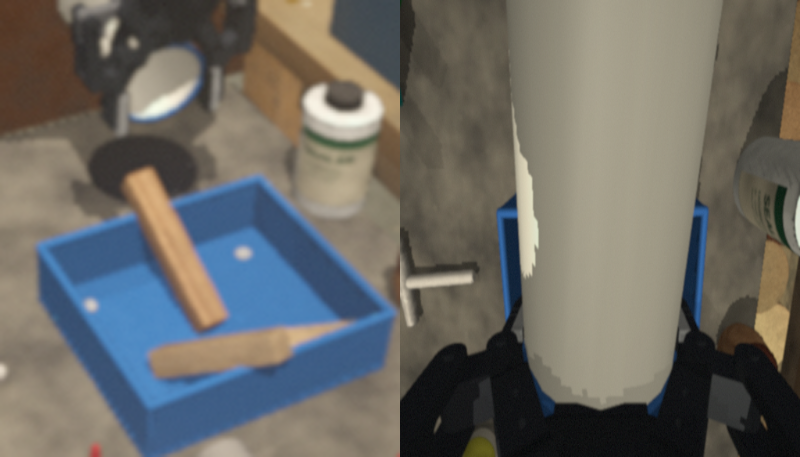

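The picture shows the pot empty and all three blanks in the tray: the dark one leans on the left wall with its middle well inside, and the two pale ones lie along the far wall. I carry the pot over the mat and loosen the grip, so it should swing upright.

Request:
play_rows([
  [2.5,0,-1.5,0,1],
  [5,1.5,-2,0,1],
  [8,3,-2,0,1],
  [11,4.5,-2,0,1],
  [12.4,5.3,-2,0,1],
])

```text
t: 10.9
tcp_pos: [0.6084, 0.2122, 0.2352]
eef_rot: [-180.0, -0.0, 90.2]
contact_force: [-0.1, -0.6, -3.3]
gripper_width: 0.0667
grasp_force: 131.0
```

Request:
play_rows([
  [0,0,0,0,1],
  [0,0,0,0,1],
  [0,0,0,0,1],
  [0,0,0,0,1],
  [0,0,0,0,1],
], force=20)

```text
t: 11.4
tcp_pos: [0.6082, 0.2082, 0.2361]
eef_rot: [180.0, -0.0, 90.0]
contact_force: [0.3, -0.5, -3.5]
gripper_width: 0.0671
grasp_force: 131.0
```

```bash
cat >> h.py <<'E'
def asc(n,r0,r1,c0,c1,dr=4,dc=3):
    f=bot.grab_frame(n); H,S,V=cv2.split(cv2.cvtColor(f,cv2.COLOR_RGB2HSV))
    b=(H>98)&(H<125)&(S>110); w=(S<50)&(V>140); k=V<60
    for r in range(r0,r1,dr): print(r,"".join("#" if b[r,x] else "w" if w[r,x] else "k" if k[r,x] else "." for x in range(c0,c1,dc)))
    return f
E
python3 - <<'E'
from h import *
go(.608,.214,.215,90)
p=bot.read_state()["tcp_pos"]-[0,.004,.054]; cs=cal("side"); print(proj(cs,[p,p+[0,0,-.09],p+[0,.085,.03]]).round(0))
asc("side",100,220,190,340)
E
```

```text
t 11.4 [0.6082 0.2082 0.2361] [180.  -0.  90.] row cm: [ 0.58 -0.02  2.11 -0.02] w 0.0671 q7 [-37.  31.  21.  94. -12.  58. -12.] F [ 0.3 -0.5 -3.5]
[[265. 138.]
 [263. 171.]
 [248. 111.]]
100 ..............wwwww..kkkkkkkkkk...k...............
104 ..............w......kkkkkkkkk....k...............
108 ................kk.w.kkkkkkkkk..kk................
112 ................kkwwkkkkkkkkkk..kk................
116 ...............kkkw.k..kk...kkk..k................
120 ...............kkk..kkk.ww...kkkk.................
124 ................kkk.kkwwwww..k....................
128 .................kkkkwwwwwww.k....................
132 ..................kk.wwwwwww.k....................
136 ..................kk.wwwwwww.k....................
140 ...................k.wwwww........................
144 ..................................................
148 ..................................................
152 ..................................................
156 ..................................................
160 ..................................................
164 ..................................................
168 ..................................................
172 ...........................................ww....w
176 ..........................................www....w
180 ...........................................wwwwwww
184 ...........................................wwwwwww
188 ..............................................www.
192 ..................................................
196 ..................................................
200 ..................................................
204 ..................................####............
208 ..............................#########...w.......
212 ............................#############.wwwwwwww
216 ...................ww.#.....##############...ww...
```

Request:
play_rows([
  [0,0,0,0,1],
  [0,0,0,0,1],
  [0,0,0,0,1],
], force=25)

```text
t: 11.75
tcp_pos: [0.6082, 0.2087, 0.2359]
eef_rot: [-180.0, 0.0, 90.0]
contact_force: [-0.7, -1.1, -4.1]
gripper_width: 0.0669
grasp_force: 131.0
```

Request:
play_rows([
  [0,0,0,0,0.5],
  [0,0,0,0,0.5],
  [0,0,0,0,0.5],
], force=30)

```text
t: 12.05
tcp_pos: [0.6083, 0.2087, 0.2359]
eef_rot: [180.0, 0.0, 90.0]
contact_force: [-0.6, -0.2, -3.4]
gripper_width: 0.067
grasp_force: 131.0
```

Request:
play_rows([
  [0,0,0,0,0],
  [0,0,0,0,-0.2],
  [0,0,0,0,-0.3],
  [0,0,0,0,-0.35],
], force=30)

```text
t: 12.45
tcp_pos: [0.6082, 0.2088, 0.2359]
eef_rot: [-180.0, 0.0, 90.0]
contact_force: [-0.2, 1.0, -4.5]
gripper_width: 0.0669
grasp_force: 131.0
```

Request:
play_rows([
  [0,0,0,0,-0.4],
  [0,0,0,0,-0.43],
  [0,0,0,0,-0.46],
])

```text
t: 12.75
tcp_pos: [0.6082, 0.2088, 0.2359]
eef_rot: [180.0, 0.0, 90.0]
contact_force: [0.8, 0.3, -4.0]
gripper_width: 0.0674
grasp_force: 131.0
```

Request:
play_rows([
  [0,0,0,0,-0.48],
  [0,0,0,0,-0.5],
])

```text
t: 12.95
tcp_pos: [0.6082, 0.2088, 0.2359]
eef_rot: [180.0, 0.0, 90.0]
contact_force: [-0.1, 0.1, -3.7]
gripper_width: 0.067
grasp_force: 131.0
```

Request:
play_rows([
  [0,0,0,0,-0.52],
  [0,0,0,0,-0.52],
])

```text
t: 13.15
tcp_pos: [0.6082, 0.2088, 0.2359]
eef_rot: [180.0, 0.0, 90.0]
contact_force: [-0.1, -0.2, -3.8]
gripper_width: 0.0671
grasp_force: 131.0
```

Request:
play_rows([
  [0,0,0,0,-0.54],
  [0,0,0,0,-0.54],
])

```text
t: 13.35
tcp_pos: [0.6082, 0.2087, 0.2359]
eef_rot: [-180.0, 0.0, 90.0]
contact_force: [-0.2, -0.3, -3.0]
gripper_width: 0.0671
grasp_force: 131.0
```

Request:
play_rows([
  [0,0,0,0,-0.56],
])

```text
t: 13.45
tcp_pos: [0.6082, 0.2088, 0.2359]
eef_rot: [-180.0, 0.0, 90.0]
contact_force: [1.1, -0.1, -4.1]
gripper_width: 0.0668
grasp_force: 127.9
```

Request:
play_rows([
  [0,0,0,0,-0.57],
])

```text
t: 13.55
tcp_pos: [0.6083, 0.2087, 0.2359]
eef_rot: [-180.0, 0.0, 90.0]
contact_force: [-0.1, -0.6, -3.4]
gripper_width: 0.0673
grasp_force: 109.3
```

Request:
play_rows([
  [0,0,0,0,-0.58],
])

```text
t: 13.65
tcp_pos: [0.6082, 0.2088, 0.2359]
eef_rot: [180.0, 0.0, 90.0]
contact_force: [0.3, 0.7, -4.3]
gripper_width: 0.0677
grasp_force: 90.8
```

Request:
play_rows([
  [0,0,0,0,-0.59],
  [0,0,0,0,-0.6],
])

```text
t: 13.85
tcp_pos: [0.6083, 0.2087, 0.2359]
eef_rot: [180.0, 0.0, 90.0]
contact_force: [0.0, 0.0, -4.8]
gripper_width: 0.0685
grasp_force: 54.1
```

Request:
play_rows([
  [0,0,0,0,-0.607],
  [0,0,0,0,-0.607],
])

```text
t: 14.05
tcp_pos: [0.6083, 0.2088, 0.2359]
eef_rot: [180.0, 0.0, 90.0]
contact_force: [-0.4, -0.2, -2.3]
gripper_width: 0.0686
grasp_force: 39.4
```

Run:
```python
from h import *
asc("side",112,200,220,310)
```

```text
112 ....w.kkwwkkkkkkkkkk.kkk......
116 ......kkw.kwkkk...kkk..k......
120 ......kk.kkkk.w....kkk........
124 ......kkk.k.wwww...k..........
128 .......kkkkwwwwwww.k..........
132 ........kk.wwwwwww.k..........
136 ........k.wwwwwwww.k..........
140 ..........wwwwww..............
144 ..............................
148 ..............................
152 ..............................
156 ..............................
160 ..............................
164 ..............................
168 ..............................
172 ..............................
176 ..............................
180 ..............................
184 ..............................
188 ..............................
192 ..............................
196 ..............................
```

Request:
play_rows([
  [0,0,0,0,-0.612],
  [0,0,0,0,-0.612],
])

```text
t: 14.3
tcp_pos: [0.6082, 0.2091, 0.236]
eef_rot: [180.0, -0.0, 90.0]
contact_force: [0.2, 2.4, -5.7]
gripper_width: 0.0685
grasp_force: 13.2
```

Request:
play_rows([
  [0,0,0,0,-0.616],
  [0,0,0,0,-0.616],
])

```text
t: 14.5
tcp_pos: [0.6083, 0.2083, 0.2359]
eef_rot: [-180.0, 0.0, 90.0]
contact_force: [-0.4, -1.2, -1.9]
gripper_width: 0.0689
grasp_force: 10.3
```

Run:
```python
from h import *
asc("side",112,180,220,310)
```

```text
112 ......kk..kk..kkk.............
116 .....kkk.k....................
120 .....kk.......................
124 ......k.......................
128 ..............................
132 .............wwwwww...........
136 ..........wwwwwwwww...........
140 ..........wwwwwwwwww..........
144 ..........wwwwwwwwww..........
148 ..........wwwwwwwwwww.........
152 ...........wwwwwwwwwww........
156 ...........wwwwwwwwwww........
160 ............wwwwwwwwwww.......
164 ............wwwwwwwwwww.......
168 .............wwwwwwwwwwww.....
172 ..............wwwwwwwwwww.....
176 ..............wwwwwwwwwww.....
```

Request:
play_rows([
  [0,0,0,0,-0.614],
  [0,0,0,0,-0.614],
  [0,0,0,0,-0.614],
])

```text
t: 14.85
tcp_pos: [0.6082, 0.2092, 0.236]
eef_rot: [180.0, -0.0, 90.0]
contact_force: [0.3, 2.3, -3.1]
gripper_width: 0.069
grasp_force: 7.6
```

Run:
```python
from h import *
f=asc("side",104,220,214,316); cv2.imwrite("pics/s12.png",f[:,:,::-1])
p=bot.read_state()["tcp_pos"]-[0,.004,.054]; cs=cal("side"); print(proj(cs,[p,p+[0,0,-.09],p+[0,0,.027]]).round(0))
```

```text
104 ............kkkkkkkkkk...kk.......
108 .......kkk..kkkkkkkkkk.kkkk.......
112 .......kkk..kkkkkkkkkk.kkk........
116 .......kkk.kk.kkk...kkk..k........
120 .......kkk.kkkk......kkk..........
124 ........kk..kk.......k............
128 .........kkkk........k............
132 ..........kk...www...k............
136 ..........k....wwwww.k............
140 ..............www.ww..............
144 ..........w...wwwwww..............
148 .........www......................
152 ........www.www...................
156 ........wwww.w....................
160 ........ww.w......................
164 .........ww.......................
168 ..........w...w...................
172 ..................................
176 ..................................
180 ..................................
184 ..................................
188 ..................................
192 ..................................
196 ..................................
200 ............................ww....
204 ..........................####....
208 ......................#########...
212 ....................#############.
216 ..........www.#.....##############
[[265. 138.]
 [263. 171.]
 [265. 127.]]
```

Request:
play_rows([
  [0,0,0,0,-0.614],
  [0,0,0,0,-0.613],
  [0,0,0,0,-0.612],
  [0,0,0,0,-0.611],
  [0,0,0,0,-0.611],
])

```text
t: 15.4
tcp_pos: [0.6084, 0.2088, 0.2362]
eef_rot: [180.0, -0.0, 90.0]
contact_force: [0.5, -0.3, -0.1]
gripper_width: 0.0687
grasp_force: 0.0
```

Run:
```python
from h import *
f=asc("side",116,190,214,316); cv2.imwrite("pics/s13.png",f[:,:,::-1])
```

```text
116 .......kkk.kk.kkk....kk..k........
120 .......kkkkkkkk......kk...........
124 ........kkk.kk.......k............
128 .........kkkk........k............
132 ...........k.........k............
136 ............w.....................
140 ............w.....................
144 ............w.....................
148 ..................................
152 ..................................
156 ..................................
160 ...............wwwwww.............
164 ............wwwwwwwwww............
168 ............wwwwwwwwww............
172 .............wwwwwwwwww...........
176 .............wwwwwwwwww...........
180 .............wwwwwwwwww...........
184 .............wwwwwwwwwww..........
188 ..............wwwwwwwwww..........
```

Run:
```python
from h import *
f=asc("side",150,250,200,330); cv2.imwrite("pics/s14.png",f[:,:,::-1])
print("top"); f=asc("top",90,260,150,270,5,4); cv2.imwrite("pics/t14.png",f[:,:,::-1])
w=asc("wrist",0,384,0,512,12,8); cv2.imwrite("pics/w14.png",w[:,:,::-1])
cs=cal("side"); print(proj(cs,[[.608,.214,0],[.608,.214,.115]]))
```

```text
150 ............................................
154 ............................................
158 ......................wwww..................
162 .................wwwwwwwww..................
166 .................wwwwwwwwww.................
170 .................wwwwwwwwww.............ww..
174 .................wwwwwwwwww............www..
178 ..................wwwwwwwwww...........wwww.
182 ..................wwwwwwwwww...........wwwww
186 ..................wwwwwwwwww.............www
190 ...................wwwwwwwwww...............
194 ...................wwwwwwwwww...............
198 ...................wwwwwwwwww...............
202 ......................wwwwwwww.w...w........
206 .......................www...##.............
210 .......................w###.........#..ww...
214 .................ww..................#..wwww
218 .............ww.###.............#.....#.....
222 ............########......#.#######....##...
226 ........############.......####..#######.#..
230 ........#############......####.w##########.
234 .........#############.....w################
238 .........#########
[... 2873 characters left out ...]
..k.....w...........
276 ..w............##k..kkk########wwww###....kkk..kk....ww.........
288 ...ww.......w#kkkkk.kkk################...kkk.kkkkk..ww.........
300 ......kkkkkkkkkkkkkkkk....#############..w.kkkkkkkkkkkkkkkkk....
312 ....kkkkkkkkkkkkkkkkkk....#############....kkkkkkkkkkkkkkkkkk...
324 ..kkkkkkkkkkkkkkkkkkkk.....############....kkkkkkkk.....kkkkkkk.
336 kkkkkkkkkkkk...kkkkkkk#.....###########....kkkkkkk.......kkkkkkk
348 kkkkkkkkkkkk...kkkkkkkk#.kkkkkkkkkkkkkkk..kkkkkkkk.......kkkkkkk
360 kkkkkkkkkkkk.##kkkkkkkkkkkkkkkkkkkkkkkkkkkkkkkkkkk...k..kkk.kkkk
372 kkkkkkkkkkk..##kkkkkkkkkkkkkkkkkkkkkkkkkkkkkkkkkkk....kkkkkkkkkk
[[260.1599089  198.98697789]
 [261.6454455  160.75630741]]
```

The pot slipped out of the pads while it was swinging. I work out where it lies numerically, because my picture views are used up.

```bash
cat > fit.py <<'E'
from h import *
from scipy.optimize import least_squares
def axis(a,b): return np.array([np.sin(a)*np.cos(b),np.sin(a)*np.sin(b),np.cos(a)])
def hull(c,foot,ax):
    u=np.cross(ax,[.3,.5,.8]); u/=np.linalg.norm(u); v=np.cross(ax,u); t=np.linspace(0,2*np.pi,60)[:,None]
    P=[foot+ax*h+r*(np.cos(t)*u+np.sin(t)*v) for h,r in ((0,.0335),(.115,.0355))]
    return cv2.convexHull(proj(c,np.vstack(P)).astype(np.float32))
def run(w,s,cw,cs,guesses,wroi,sroi,sv=120):
    H,S,V=cv2.split(cv2.cvtColor(w,cv2.COLOR_RGB2HSV)); m=(H>98)&(H<125)&(S>100); z=np.zeros_like(m); r0,r1,c0,c1=wroi; z[r0:r1,c0:c1]=1; m=big(m&z)
    pr=np.argwhere(m)[:,::-1].astype(float)
    H,S,V=cv2.split(cv2.cvtColor(s,cv2.COLOR_RGB2HSV)); z=np.zeros_like(V,bool); r0,r1,c0,c1=sroi; z[r0:r1,c0:c1]=1; ms=big((S<60)&(V>sv)&z)
    ed=[]
    for r in range(r0+4,r1-2):
        x=np.flatnonzero(ms[r])
        if len(x)>15: ed+=[[x[0],r],[x[-1],r]]
    ed=np.array(ed,float); print("rim px",len(pr),pr.min(0),pr.max(0),"edges",len(ed),ed.min(0),ed.max(0))
    K,rv,tv=cw; R=cv2.Rodrigues(rv)[0]; o=-R.T@tv; d=np.c_[pr,np.ones(len(pr))]@np.linalg.inv(K).T@R
    best=None
    def res(p):
        ax=axis(p[3],p[4]); f=p[:3]; c=f+.115*ax; k=((c-o)@ax)/(d@ax); q=o+d*k[:,None]
        e1=(np.linalg.norm(q-c,axis=1)-.0345)/.0015/np.sqrt(len(pr))
        h=hull(cs,f,ax); e2=np.array([cv2.pointPolygonTest(h,(float(a),float(b)),True) for a,b in ed])/1.5/np.sqrt(len(ed))
        return np.r_[e1,e2]
    for g in guesses:
        x=least_squares(res,g,x_scale=[.02,.02,.02,.3,.5],loss="soft_l1",diff_step=1e-4)
        if best is None or x.cost<best.cost: best=x
        ax=axis(*x.x[3:]); print("cost",x.cost.round(3),"foot",x.x[:3].round(4),"mouth",(x.x[:3]+.115*ax).round(4),"tilt",np.degrees(np.arccos(ax[2])).round(1))
    return best.x
E
python3 - <<'E'
from fit import *
L=lambda n:cv2.imread(f"pics/{n}14.png")[:,:,::-1].copy()
run(L("w"),L("s"),cal("wrist"),cal("side"),[[.608,.17,.02,a,b] for a in (.2,.7,1.3) for b in (1.57,0.5,-1.57)],(110,225,200,335),(150,204,235,300))
E
```

```text
rim px 1672 [216. 128.] [326. 220.] edges 88 [248. 158.] [299. 201.]
cost 57.868 foot [0.6296 0.1827 0.0635] mouth [0.6028 0.2202 0.1688] tilt 23.6
cost 57.868 foot [0.6295 0.1826 0.0636] mouth [0.6028 0.2202 0.1689] tilt 23.6
cost 8.648 foot [0.6373 0.1475 0.034 ] mouth [0.6154 0.2353 0.1049] tilt 51.9
cost 8.649 foot [0.6375 0.1477 0.0337] mouth [0.6154 0.2353 0.1048] tilt 51.8
cost 57.869 foot [0.6296 0.1827 0.0635] mouth [0.6028 0.2202 0.1689] tilt 23.6
cost 8.648 foot [0.6372 0.1474 0.0341] mouth [0.6154 0.2354 0.105 ] tilt 52.0
cost 8.648 foot [0.6373 0.1475 0.0339] mouth [0.6154 0.2353 0.1049] tilt 51.9
cost 8.648 foot [0.6372 0.1474 0.0342] mouth [0.6154 0.2354 0.105 ] tilt 52.0
cost 36.817 foot [0.6204 0.2063 0.1669] mouth [0.6206 0.2166 0.0523] tilt 174.9
```

Request:
play_rows([
  [0,0,-3,0,-1],
  [0,0,-6,0,-1],
  [0,0,-8,0,-1],
  [0,0,-8,0,-1],
  [0,0,-8,0,-1],
], force=40)

```text
t: 16.1
tcp_pos: [0.6082, 0.2088, 0.3159]
eef_rot: [180.0, -0.0, 90.0]
contact_force: [-1.2, 0.5, -0.6]
gripper_width: 0.0854
grasp_force: 0.0
```

Run:
```python
from h import *
go(.608,.214,.3,90)
for i in range(3):
    w=bot.grab_frame("wrist"); cv2.imwrite(f"pics/w15{i}.png",w[:,:,::-1])
d=np.abs(w.astype(int)-cv2.imread("pics/w150.png")[:,:,::-1]).sum(2)>60; print("moving px",d.sum())
print("wrist"); asc("wrist",0,290,0,512,9,6)
f=asc("side",130,250,160,330); cv2.imwrite("pics/s15.png",f[:,:,::-1])
```

```text
t 16.1 [0.6082 0.2088 0.3159] [180.  -0.  90.] row cm: [ 0.52 -0.02  1.59  0.03] w 0.0854 q7 [-38.  26.  22.  90. -11.  66. -13.] F [-1.2  0.5 -0.6]
moving px 3264
wrist
0 ......................................................................................
9 ................................................................w.....................
18 ......................................................................................
27 ......................................................................................
36 ......................................................................................
45 ......................................................................................
54 ......................................................................................
63 ......................................................................................
72 ................................w.w...................................................
81 ......................................................................................
90 .............................
[... 3218 characters left out ...]
....ww...w........
206 ..........................................#####.#........
210 ......................................#########..#..ww...
214 ...............................w.....w#########...#..wwww
218 ..........................ww.####......########.#####....
222 .........................########.......##############...
226 ......................############.....w####..#########..
230 ......................############.......###.w###########
234 ......................#############......################
238 ......................##############.....w###############
242 ......................###############......##############
246 ......................#####w.#########.....##############
```

The pot now lies on its side near the mat, mouth towards +y. I check whether it is still rolling.

```bash
cat > lie.py <<'E'
from h import *
def lie(f,c,roi=(60,235,150,400)):
    H,S,V=cv2.split(cv2.cvtColor(f,cv2.COLOR_RGB2HSV)); z=np.zeros_like(V,bool); z[roi[0]:roi[1],roi[2]:roi[3]]=1
    m=big((((S<50)&(V>125))|((H>98)&(H<125)&(S>90)))&z)
    m=cv2.morphologyEx(m.astype(np.uint8),cv2.MORPH_OPEN,np.ones((9,9)))
    k=max(cv2.findContours(m,0,2)[0],key=cv2.contourArea)[:,0].astype(float)
    r=cv2.minAreaRect((ray(c,k,.038)[:,:2]*1000).astype(np.float32)); return k.min(0),k.max(0),np.round(r[0],1),np.round(r[1],1),round(r[2],1)
E
python3 - <<'E'
from lie import *
c=cal("wrist")
for i in range(3): print(lie(cv2.imread(f"pics/w15{i}.png")[:,:,::-1].copy(),c))
for i in range(3): w=bot.grab_frame("wrist"); print(lie(w,c))
cv2.imwrite("pics/w16.png",w[:,:,::-1])
print("z",bot.read_state()["t"])
E
```

```text
(array([228.,  86.]), array([304., 204.]), array([614. , 226.2]), array([126.3,  72.3]), 82.4)
(array([227.,  86.]), array([304., 204.]), array([613.4, 226.2]), array([126.8,  72.7]), 82.6)
(array([228.,  85.]), array([305., 204.]), array([615.2, 226.5]), array([126.6,  72.7]), 83.4)
(array([228.,  82.]), array([306., 204.]), array([615.6, 227.6]), array([129.6,  72.7]), 82.7)
(array([227.,  85.]), array([304., 204.]), array([613.9, 226.4]), array([126.5,  72.2]), 82.4)
(array([229.,  85.]), array([305., 203.]), array([614.5, 226.3]), array([126.8,  72.6]), 82.5)
z 16.5
```

```bash
cat >> lie.py <<'E'
from fit import hull,axis
from scipy.optimize import least_squares
def fitc(f,c,g,roi):
    H,S,V=cv2.split(cv2.cvtColor(f,cv2.COLOR_RGB2HSV)); z=np.zeros_like(V,bool); z[roi[0]:roi[1],roi[2]:roi[3]]=1
    m=big((((S<50)&(V>120))|((H>98)&(H<125)&(S>90)))&z); m=cv2.morphologyEx(m.astype(np.uint8),cv2.MORPH_OPEN,np.ones((5,5)))
    k=cv2.convexHull(max(cv2.findContours(m,0,1)[0],key=cv2.contourArea)).astype(np.float32)
    def res(p):
        h=hull(c,np.array([p[0],p[1],.0375]),axis(np.pi/2,p[2]))
        return np.r_[[cv2.pointPolygonTest(h,tuple(map(float,q)),True) for q in k[:,0]],[cv2.pointPolygonTest(k,tuple(map(float,q)),True) for q in h[:,0]]]
    x=least_squares(res,g,x_scale=[.01,.01,.1],loss="soft_l1",diff_step=1e-3)
    return x.x, np.abs(x.fun).mean()
E
python3 - <<'E'
from lie import *
w=cv2.imread("pics/w16.png")[:,:,::-1].copy(); c=cal("wrist")
for g in ([.61,.17,1.44],[.61,.28,-1.7]):
    p,e=fitc(w,c,g,(60,235,150,400)); ax=axis(np.pi/2,p[2]); F=np.array([p[0],p[1],.0375])
    print("foot",F.round(4),"ang",np.degrees(p[2]).round(1),"err px",e.round(2),"grip88",(F+.088*ax).round(4),"mouth",(F+.115*ax).round(4))
ct=cal("top"); print("sealer",ray(ct,[[263,103]],.112).round(3),"edge",ray(ct,[[172,190]],0).round(3))
E
```

```text
Traceback (most recent call last):
  File "lie.py", line 17, in fitc
    x=least_squares(res,g,x_scale=[.01,.01,.1],loss="soft_l1",diff_step=1e-3)
ValueError: could not broadcast input array from shape (80,) into shape (82,)
```

```bash
python3 - <<'E'
s=open("lie.py").read()
s=s.replace('    x=least_squares(res,g,x_scale=[.01,.01,.1],loss="soft_l1",diff_step=1e-3)\n    return x.x, np.abs(x.fun).mean()','    g=np.array(g); x=minimize(lambda p:np.abs(res(p)).mean(),g,method="Nelder-Mead",options=dict(initial_simplex=np.vstack([g,g+np.diag([.015,.015,.15])]),xatol=1e-4,fatol=1e-3))\n    return x.x, x.fun').replace("import least_squares","import minimize")
open("lie.py","w").write(s)
E
cat > l.py <<'E'
from lie import *
w=cv2.imread("pics/w16.png")[:,:,::-1].copy(); c=cal("wrist")
for g in ([.61,.17,1.44],[.61,.28,-1.7]):
    p,e=fitc(w,c,g,(60,235,150,400)); ax=axis(np.pi/2,p[2]); F=np.array([p[0],p[1],.0375])
    print("foot",F.round(4),"ang",np.degrees(p[2]).round(1),"err px",round(e,2),"grip88",(F+.088*ax).round(4),"mouth",(F+.115*ax).round(4))
ct=cal("top"); print("sealer",ray(ct,[[263,103]],.112).round(3),"edge",ray(ct,[[172,190]],0).round(3))
E
python3 l.py
```

```text
foot [0.6076 0.1753 0.0375] ang 82.3 err px 1.15 grip88 [0.6193 0.2625 0.0375] mouth [0.6229 0.2893 0.0375]
foot [0.6224 0.2911 0.0375] ang -97.0 err px 0.87 grip88 [0.6116 0.2038 0.0375] mouth [0.6083 0.177  0.0375]
sealer [[0.735 0.106 0.112]] edge [[0.542 0.298 0.   ]]
```

Run:
```python
from lie import *
w=cv2.imread("pics/w16.png"); H,S,V=cv2.split(cv2.cvtColor(w,cv2.COLOR_BGR2HSV)); b=(H>98)&(H<125)&(S>80)
for r0,r1 in ((75,100),(100,190),(190,220)): q=np.argwhere(b[r0:r1,215:320]); print(r0,len(q),(q.min(0)+[r0,215],q.max(0)+[r0,215]) if len(q) else "")
s=cv2.imread("pics/s15.png"); H,S,V=cv2.split(cv2.cvtColor(s,cv2.COLOR_BGR2HSV)); b=(H>98)&(H<125)&(S>60)
q=np.argwhere(b[150:203,230:290]); print("side",len(q),q.min(0)+[150,230] if len(q) else "",q.max(0)+[150,230] if len(q) else "")
cs=cal("side"); print(proj(cs,[[.6076,.1753,.0375],[.6229,.2893,.0375]]).round(0))
```

```text
75 252 (array([ 82, 238]), array([ 93, 306]))
100 0 
190 0 
side 1 [159 249] [159 249]
[[268. 195.]
 [252. 171.]]
```

Request:
play_rows([
  [3,0.6,1,7.7,-1],
  [5.4,1.1,4,7.7,-1],
  [5.4,1.1,8,7.7,-1],
  [5.4,1.1,12,7.7,-1],
  [5.4,1.1,15,7.7,-1],
])

```text
t: 17.0
tcp_pos: [0.6185, 0.2627, 0.1632]
eef_rot: [-179.9, 0.1, 82.3]
contact_force: [0.7, 0.7, -0.2]
gripper_width: 0.0851
grasp_force: 0.0
```

Run:
```python
from lie import *
go(.6193,.2625,.0905,82.3)
w=bot.grab_frame("wrist"); cv2.imwrite("pics/w17.png",w[:,:,::-1])
H,S,V=cv2.split(cv2.cvtColor(w,cv2.COLOR_RGB2HSV)); m=(S<50)&(V>120)
for r in range(60,300,24):
    x=np.flatnonzero(m[r,150:380])+150
    if len(x)>20: print(r,x[0],x[-1],len(x))
c=cal("wrist"); F=np.array([.6076,.1753,.0375]); ax=axis(np.pi/2,np.radians(82.3)); h=hull(c,F,ax)[:,0]; print(h.min(0),h.max(0))
```

```text
t 17.0 [0.6185 0.2627 0.1632] [-1.799e+02  1.000e-01  8.230e+01] row cm: [-0.01  0.08  7.27  0.04] w 0.0851 q7 [-39.  39.  20.  92. -16.  53. -22.] F [ 0.7  0.7 -0.2]
180 204 318 51
204 206 316 111
228 208 352 108
252 210 312 103
276 211 311 101
[205.07173 159.49136] [322.9949 366.1165]
```

Request:
play_rows([
  [0,0.25,2,0,-1],
  [0,0.25,4,0,-1],
  [0,0.25,5.5,0,-1],
  [0,0.25,6.5,0,-1],
  [0,0.25,7.2,0,-1],
])

```text
t: 17.55
tcp_pos: [0.6219, 0.2625, 0.0936]
eef_rot: [180.0, -0.0, 82.3]
contact_force: [-0.1, 0.6, 0.7]
gripper_width: 0.0856
grasp_force: 0.0
```

Request:
play_rows([
  [0,0,0,0,-1],
  [0,0,0,0,-0.4],
  [0,0,0,0,0],
  [0,0,0,0,1],
  [0,0,0,0,1],
], force=24)

```text
t: 18.05
tcp_pos: [0.622, 0.2626, 0.0948]
eef_rot: [179.9, -0.0, 82.3]
contact_force: [-1.3, -0.4, 6.8]
gripper_width: 0.0686
grasp_force: 27.2
```

Request:
play_rows([
  [-0.5,0,-1.5,0,1],
  [-1,0,-3,0,1],
  [-2,0,-4.5,0,1],
  [-3,0,-6,0,1],
  [-3.5,0,-7.5,0,1],
])

```text
t: 18.55
tcp_pos: [0.6171, 0.2259, 0.1707]
eef_rot: [180.0, 0.0, 82.2]
contact_force: [0.7, -0.5, -4.0]
gripper_width: 0.0682
grasp_force: 28.3
```

Request:
play_rows([
  [0,0,-0.5,0,1],
  [0,0,-0.5,0,1],
  [0,0,-0.5,0,1],
])

```text
t: 18.85
tcp_pos: [0.6167, 0.2282, 0.1734]
eef_rot: [-180.0, 0.0, 82.4]
contact_force: [-0.9, -0.0, -3.7]
gripper_width: 0.0686
grasp_force: 28.3
```

Run:
```python
from h import *
go(.608,.214,.2,90)
p=bot.read_state()["tcp_pos"]-[0,0,.058]; cs=cal("side"); print(proj(cs,[p,p+[0,0,-.088],p+[0,0,.027]]).round(0))
f=asc("side",110,226,214,316); cv2.imwrite("pics/s18.png",f[:,:,::-1])
```

```text
t 18.85 [0.6167 0.2282 0.1734] [-180.     0.    82.4] row cm: [-1.53 -0.67 -2.66 -7.64] w 0.0686 q7 [-37.  37.  20.  94. -15.  52. -19.] F [-0.9 -0.  -3.7]
[[262. 157.]
 [261. 187.]
 [262. 147.]]
110 ...........kkkkk.kk.kk............
114 ...........kkkk......k............
118 ...........kkkk......k............
122 .............kkkkkkkk.............
126 ..............k...k...............
130 ........k.........................
134 ..................................
138 .......k..........................
142 ...............wwwww..............
146 .............wwwwwww..............
150 ............wwwwwwwww.............
154 ............wwwwwwwww.............
158 ............wwwwwwwww.............
162 ............wwwwwwwwww............
166 ............wwwwwwwwww............
170 ............wwwwwwwwww............
174 .............wwwwwwwwww...........
178 .............wwwwwwwwww...........
182 .............wwwwwwwwwww..........
186 ..............wwwwwwwwww..........
190 ..............www.................
194 ..................................
198 ..................................
202 ..................................
206 ........................#####.#...
210 ...........w........#########..#..
214 .............w.....w#########...#.
218 ........ww.####......###########.#
222 .......########......#############
```

```bash
cat > tilt.py <<'E'
from lie import *
def tilt(f,c,tcp,yaw,roi,g0):
    H,S,V=cv2.split(cv2.cvtColor(f,cv2.COLOR_RGB2HSV)); z=np.zeros_like(V,bool); z[roi[0]:roi[1],roi[2]:roi[3]]=1
    m=big((S<60)&(V>115)&z); m=cv2.morphologyEx(m.astype(np.uint8),cv2.MORPH_OPEN,np.ones((5,5))); ed=[]
    for r in range(roi[0],roi[1]):
        x=np.flatnonzero(m[r])
        if len(x)>24: ed+=[(float(x[0]),float(r)),(float(x[-1]),float(r))]
    for k in range(roi[2],roi[3]):
        y=np.flatnonzero(m[:,k])
        if len(y)>24: ed.append((float(k),float(y[-1])))
    ed=np.array(ed); xd=np.array([np.cos(np.radians(yaw)),np.sin(np.radians(yaw)),0])
    def model(p):
        ax=np.sin(p[0])*xd+np.cos(p[0])*np.array([0,0,1]); ax/=np.linalg.norm(ax)
        piv=np.array(tcp)-[0,0,.056]+[p[2],0,0]; return piv-p[1]*ax,ax
    def cost(p):
        F,ax=model(p); h=hull(c,F,ax); return np.abs([cv2.pointPolygonTest(h,q,True) for q in ed]).mean()+((p[1]-.088)/.03)**2*.3+(p[2]/.01)**2*.2
    g=np.array([g0,.088,0]); x=minimize(cost,g,method="Nelder-Mead",options=dict(initial_simplex=np.vstack([g,g+np.diag([.2,.01,.005])])))
    F,ax=model(x.x); print("tilt",np.degrees(x.x[0]).round(1),"arm",x.x[1].round(4),"dx",x.x[2].round(4),"foot",F.round(4),"cost",round(x.fun,2),"n",len(ed),ed.min(0),ed.max(0))
E
python3 - <<'E'
from tilt import *
s=bot.read_state()
f=cv2.imread("pics/s18.png")[:,:,::-1].copy()
for g in (.1,.7): tilt(f,cal("side"),s["tcp_pos"],s["eef_rot"][2],(150,204,235,300),g)
w=bot.grab_frame("side"); tilt(w,cal("side"),s["tcp_pos"],s["eef_rot"][2],(150,204,235,300),.3)
E
```

```text
tilt 82.0 arm 0.1278 dx -0.0046 foot [0.5952 0.1027 0.0994] cost 5.01 n 136 [247. 150.] [299. 203.]
tilt 82.0 arm 0.1278 dx -0.0046 foot [0.5952 0.1028 0.0994] cost 5.01 n 136 [247. 150.] [299. 203.]
tilt 82.1 arm 0.1279 dx -0.0046 foot [0.5952 0.1027 0.0995] cost 5.0 n 136 [247. 150.] [299. 203.]
```

```bash
sed -i 's/m=big((S<60)&(V>115)&z); m=cv2.morph/m=big((S<45)\&(V>142)\&z); m=cv2.morph/' tilt.py
python3 - <<'E'
from tilt import *
s=bot.read_state(); f=cv2.imread("pics/s18.png")[:,:,::-1].copy()
for g in (.1,.7): tilt(f,cal("side"),s["tcp_pos"],s["eef_rot"][2],(148,204,240,296),g)
for r in (150,160,170,180,188,192,196): print(r,[(int(f[r,x].max()),int(255*(1-f[r,x].min()/f[r,x].max()))) for x in (246,252,258,270,280,286,292)])
E
```

```text
tilt 41.0 arm 0.0768 dx 0.0003 foot [0.6102 0.1781 0.0591] cost 0.76 n 100 [248. 150.] [282. 191.]
tilt 41.0 arm 0.0768 dx 0.0003 foot [0.6102 0.1781 0.0591] cost 0.76 n 100 [248. 150.] [282. 191.]
150 [(73, 27), (205, 37), (246, 18), (244, 28), (102, 34), (97, 94), (95, 91)]
160 [(104, 26), (219, 36), (244, 30), (245, 21), (100, 84), (100, 91), (99, 90)]
170 [(95, 96), (192, 37), (237, 32), (250, 14), (137, 52), (141, 52), (130, 50)]
180 [(111, 52), (136, 46), (233, 32), (250, 5), (227, 33), (150, 52), (150, 52)]
188 [(143, 53), (84, 45), (218, 33), (141, 41), (142, 44), (156, 52), (147, 53)]
192 [(82, 40), (73, 41), (142, 43), (127, 42), (141, 50), (148, 51), (142, 52)]
196 [(82, 40), (79, 38), (75, 37), (76, 36), (137, 48), (144, 53), (140, 52)]
```

The pot hangs at 41° tilt with its mouth towards +y. I right it by pressing its foot against the tray's outer wall.

Run:
```python
from h import *
go(.634,.186,.178,90)
```

```text
t 18.95 [0.6167 0.2281 0.1731] [-179.9    0.    82.4] row cm: [-3.94  2.28 -0.49 -7.65] w 0.0682 q7 [-37.  37.  20.  94. -15.  52. -19.] F [-0.9 -0.8 -4.4]
```

Request:
play_rows([
  [-1.3,0.8,-0.5,-2.5,1],
  [-2.6,1.6,-0.5,-5,1],
  [-3.9,2.3,-0.5,-7.6,1],
  [-3.9,2.3,1,-7.6,1],
  [-3.9,2.3,2.8,-7.6,1],
])

```text
t: 19.45
tcp_pos: [0.6347, 0.186, 0.145]
eef_rot: [180.0, -0.0, 89.9]
contact_force: [0.3, -0.1, -3.7]
gripper_width: 0.0683
grasp_force: 28.2
```

Run:
```python
from tilt import *
go(.634,.133,.161,90)
s=bot.read_state(); f=asc("side",150,222,220,316)
tilt(f,cal("side"),s["tcp_pos"],s["eef_rot"][2],(155,220,240,310),.7)
```

```text
t 19.45 [0.6347 0.186  0.145 ] [180.   -0.   89.9] row cm: [-5.3  -0.06 -1.6  -0.14] w 0.0683 q7 [-32.  39.  18.  94. -15.  50.  -8.] F [ 0.3 -0.1 -3.7]
150 ................................
154 ................................
158 ...................www..........
162 .................wwwwww.........
166 ................wwwwwww.........
170 ...............wwwwwwwww........
174 ...............wwwwwwwww........
178 ...............wwwwwwwwww.......
182 ...............wwwwwwwwww.......
186 ...............wwwwwwwwwww......
190 ................wwwwwwwwww......
194 ................wwwwwwwwwww.....
198 .................wwwwwwwwww.w...
202 .................wwwwwwwww..w...
206 ..................wwww.#....#...
210 ..................###........#..
214 ...........w......#.............
218 ......ww.####...................
tilt 39.8 arm 0.079 dx 0.0002 foot [0.6347 0.1355 0.0283] cost 0.74 n 92 [264. 170.] [298. 208.]
```

Request:
play_rows([
  [-1.2,0,0,0,1],
  [-2.1,0,-0.3,0,1],
  [-3,0,-0.7,0,1],
  [-3.9,0,-1.1,0,1],
  [-4.5,0,-1.5,0,1],
])

```text
t: 20.0
tcp_pos: [0.6346, 0.1399, 0.1614]
eef_rot: [180.0, 0.0, 89.9]
contact_force: [0.3, 1.0, -4.5]
gripper_width: 0.0683
grasp_force: 28.1
```

Run:
```python
from tilt import *
go(.634,.133,.161,90)
s=bot.read_state(); f=asc("side",134,222,220,316)
for g in (.0,.4): tilt(f,cal("side"),s["tcp_pos"],s["eef_rot"][2],(140,210,240,310),g)
```

```text
t 20.0 [0.6346 0.1399 0.1614] [180.    0.   89.9] row cm: [-0.69 -0.05  0.04 -0.12] w 0.0683 q7 [-28.  37.  19.  95. -14.  50.  -4.] F [ 0.3  1.  -4.5]
134 ..................kkkkkk..kkk...
138 ..................kkkk......k...
142 ...................kkkkkkkkkk...
146 ....................kkkkkkkk....
150 ..................kk...kkk...kk.
154 ...............k..kk....kk......
158 .............kk.................
162 ..............k.......wwww......
166 .....................w..ww......
170 ...................wwwwwww......
174 ...................wwwwwww......
178 ..................wwwwwwwww.....
182 ..................wwwwwwwww.....
186 ..................wwwwwwwww.....
190 .................wwwwwwwwww.....
194 .................wwwwwwwwww.....
198 .................wwwwwwwwww.....
202 .................wwwwwwwww..w...
206 .................wwwww.####.#...
210 ..................#########..#..
214 ...........w.....w#########...#.
218 .......w.####......########...##
tilt -6.5 arm 0.0611 dx 0.0005 foot [0.6351 0.1468 0.0447] cost 1.53 n 58 [271. 186.] [298. 208.]
tilt -6.5 arm 0.0611 dx 0.0005 foot [0.6351 0.1469 0.0447] cost 1.53 n 58 [271. 186.] [298. 208.]
```

Request:
play_rows([
  [-0.3,0,0,0,1],
  [-0.6,0,0,0,1],
  [-0.7,0,0,0,1],
  [-0.7,0,0,0,1],
  [0,0,0,0,1],
])

```text
t: 20.55
tcp_pos: [0.6345, 0.14, 0.1607]
eef_rot: [-180.0, 0.1, 89.8]
contact_force: [0.1, -0.4, -4.4]
gripper_width: 0.0677
grasp_force: 28.3
```

Request:
play_rows([
  [1,0,0,0,1],
  [2.5,-0.3,0,0,1],
  [4.5,-1,-0.5,0,1],
  [6.5,-2,-1,0,1],
  [7.5,-2.6,-1,0,1],
])

```text
t: 21.05
tcp_pos: [0.6076, 0.2195, 0.1712]
eef_rot: [180.0, -0.1, 90.1]
contact_force: [0.5, 0.7, -4.0]
gripper_width: 0.0681
grasp_force: 28.5
```

Run:
```python
from tilt import *
go(.608,.214,.161,90)
for i in range(2):
    s=bot.read_state(); f=bot.grab_frame("side")
    tilt(f,cal("side"),s["tcp_pos"],s["eef_rot"][2],(135,212,235,300),.0)
# mat refinement from the stored first wrist picture
from scipy.optimize import least_squares
EOF=0
```

```text
t 21.05 [0.6076 0.2195 0.1712] [ 1.80e+02 -1.00e-01  9.01e+01] row cm: [-0.55  0.04  1.02  0.09] w 0.0681 q7 [-36.  35.  19.  96. -14.  51. -12.] F [ 0.5  0.7 -4. ]
tilt -5.5 arm 0.0808 dx -0.0004 foot [0.6072 0.2273 0.0348] cost 0.82 n 63 [246. 171.] [271. 194.]
tilt -2.6 arm 0.0792 dx -0.0016 foot [0.6052 0.2241 0.0357] cost 0.8 n 64 [245. 171.] [271. 194.]
```

Request:
play_rows([
  [-0.3,0,0.5,0,1],
  [-0.6,0,1.1,0,1],
  [-0.6,0,1.6,0,1],
  [-0.6,0,2,0,1],
  [-0.6,0,2.3,0,1],
])

```text
t: 21.65
tcp_pos: [0.6097, 0.209, 0.1489]
eef_rot: [179.9, 0.0, 89.9]
contact_force: [-6.4, -9.3, 35.3]
gripper_width: 0.0681
grasp_force: 33.7
```

Request:
play_rows([
  [0,0,0.15,0,1],
  [0,0,0.3,0,1],
  [0,0,0.45,0,1],
  [0,0,0.45,0,1],
])

```text
t: 22.05
tcp_pos: [0.611, 0.2084, 0.1465]
eef_rot: [179.7, -0.0, 89.8]
contact_force: [-4.2, -10.4, 33.5]
gripper_width: 0.0679
grasp_force: 35.6
```

Request:
play_rows([
  [0,0,-0.3,0,1],
  [0,0,-0.5,0,1],
  [0,0,-0.5,0,1],
])

```text
t: 22.35
tcp_pos: [0.6085, 0.2102, 0.1482]
eef_rot: [-180.0, 0.0, 89.9]
contact_force: [-0.8, 0.9, -4.0]
gripper_width: 0.0681
grasp_force: 31.8
```

Run:
```python
from tilt import *
go(.608,.214,.15,90)
s=bot.read_state(); f=asc("side",130,222,214,310); cv2.imwrite("pics/s22.png",f[:,:,::-1])
for g in (-.2,.1): tilt(f,cal("side"),s["tcp_pos"],s["eef_rot"][2],(140,215,235,292),g)
```

```text
t 22.35 [0.6085 0.2102 0.1482] [-180.     0.    89.9] row cm: [ 0.38 -0.05 -0.18 -0.07] w 0.0681 q7 [-35.  37.  18.  97. -14.  49. -11.] F [-0.8  0.9 -4. ]
130 ............kkkkkkkkkk..........
134 ............kkkkkkkkkk..........
138 .............kkkkkkkkk..........
142 ............kkkkkkkkk..kk.......
146 ........kk..kk.kkkkk............
150 .......kkk.k..kk....k...........
154 .......kkk.k...wwww.............
158 ........kk..k..w..ww............
162 .........kk..wwwwwww............
166 ..........k..wwwwwww............
170 ..........k.wwwwwwww............
174 ............wwwwwwww............
178 ...........wwwwwwwww............
182 ...........wwwwwwwww............
186 ...........wwwwwwwww............
190 ...........wwwwwwwww............
194 ...........wwwwwwwww............
198 ...........wwwwwwwww............
202 .............w..............#...
206 ........................#######.
210 ....................##########.#
214 .............w.....w############
218 .........w.####......###########
tilt -7.9 arm 0.0752 dx -0.0004 foot [0.6081 0.2205 0.0177] cost 1.3 n 63 [247. 179.] [272. 201.]
tilt -7.9 arm 0.0752 dx -0.0004 foot [0.6081 0.2205 0.0177] cost 1.3 n 63 [247. 179.] [272. 201.]
```

Request:
play_rows([
  [0,0,0.05,0,1],
  [0,0,0.1,0,1],
  [0,0,0.1,0,1],
])

```text
t: 22.7
tcp_pos: [0.6085, 0.21, 0.1472]
eef_rot: [-180.0, 0.0, 89.9]
contact_force: [0.1, -0.3, -3.0]
gripper_width: 0.0679
grasp_force: 31.9
```

Request:
play_rows([
  [0,0,0.1,0,1],
  [0,0,0.1,0,1],
])

```text
t: 22.9
tcp_pos: [0.6087, 0.2098, 0.1468]
eef_rot: [-180.0, 0.0, 89.9]
contact_force: [-3.6, -1.6, 5.9]
gripper_width: 0.0677
grasp_force: 33.2
```

Request:
play_rows([
  [0,0,0.08,0,1],
  [0,0,0.08,0,1],
])

```text
t: 23.1
tcp_pos: [0.6088, 0.2096, 0.1466]
eef_rot: [180.0, 0.0, 89.9]
contact_force: [-6.5, -3.0, 15.5]
gripper_width: 0.0679
grasp_force: 34.4
```

Request:
play_rows([
  [0,0,-0.1,0,-0.55],
  [0,0,-0.1,0,-0.62],
  [0,0,-0.1,0,-0.66],
  [0,0,-0.1,0,-0.75],
  [0,0,-0.1,0,-1],
])

```text
t: 23.6
tcp_pos: [0.6087, 0.2102, 0.1466]
eef_rot: [180.0, -0.0, 89.9]
contact_force: [0.1, 0.3, -0.4]
gripper_width: 0.0854
grasp_force: 0.0
```

Request:
play_rows([
  [0,0,0,0,-1],
  [0,0,-3,0,-1],
  [0,0,-7,0,-1],
  [0,0,-12,0,-1],
  [0,0,-15,0,-1],
])

```text
t: 24.1
tcp_pos: [0.6092, 0.21, 0.3003]
eef_rot: [179.8, -0.1, 89.9]
contact_force: [0.3, 0.9, 0.3]
gripper_width: 0.0856
grasp_force: 0.0
```

```bash
cat > rim.py <<'E'
from lie import *
from scipy.optimize import least_squares
c=cal("wrist"); w=bot.grab_frame("wrist"); cv2.imwrite("pics/w23.png",w[:,:,::-1])
go(.608,.214,.147,90)
H,S,V=cv2.split(cv2.cvtColor(w,cv2.COLOR_RGB2HSV)); yy,xx=np.mgrid[:384,:512]
def circ(m,z,r):
    m=big(m); p=cv2.convexHull(np.argwhere(m)[:,::-1].astype(np.int32))[:,0].astype(float); e=ray(c,p,z)[:,:2]
    x=least_squares(lambda v:np.hypot(*(e-v[:2]).T)-v[2],[*e.mean(0),r],loss="soft_l1",f_scale=.002).x; print(x.round(4),"px",p.min(0),p.max(0),"rms",np.std(np.hypot(*(e-x[:2]).T)).round(4))
q=proj(c,[[.608,.214,.119],[.608,.214,.004]]); print(q.round(0))
roi=np.hypot(xx-q[0,0],yy-q[0,1])<85
print("rim (z .119)"); circ((H>98)&(H<125)&(S>90)&roi,.119,.0355)
roi=np.hypot(xx-q[1,0],yy-q[1,1])<90
print("mat"); circ((V<62)&roi,.004,.05)
asc("wrist",0,384,100,450,10,6)
E
python3 rim.py
```

```text
t 24.15 [0.6103 0.2103 0.3044] [179.6  -0.2  89.9] row cm: [ 0.37 -0.23 15.74 -0.09] w 0.0854 q7 [-37.  27.  21.  90. -10.  64. -14.] F [0.8 0.7 5.2]
[[256. 184.]
 [256. 158.]]
rim (z .119)
[0.605  0.1961 0.0594] px [198. 245.] [295. 268.] rms 0.0058
mat
[0.6074 0.2168 0.0474] px [214. 114.] [295. 163.] rms 0.0003
0 w.................w.w.w........w...........................
10 ...w..............w............w...............w...........
20 ...........................................................
30 ......w......ww.ww...........w.............................
40 ...............ww.ww.......................................
50 ........ww......w..www.w..ww...............................
60 ..........w..www.............ww............................
70 .........wwwww...w.......w..........w.....w................
80 ........w.w...........w.w.....................w............
90 .w........ww.w......w.w.w..................................
100 ...w......w...ww....................w......................
110 ..ww......www....w....w...............ww...ww..............
120 .................ww....
[... 1000 characters left out ...]
 .k...kkkkkk####.....#############.........kkkkkk...kw......
290 kk.wkkkkkk#####w....#############..w.......kkkkkkwwkkkk....
300 kkkkkkkkk#######.....############..w...w....kkkkkkkkkkkkk..
310 kkkkkkkkk########....############.w..........kkkkkkkkkkkkkk
320 kkkkkkkk##########...############............kkkkkkkkkkkkkk
330 kkkkkkkkk###...###.....##########.w.........kkkkkkkkkkkk...
340 kkkkkkkkkk##...##kkkkkk......##kkkkk...k...kkkkkkkkkkkkk...
350 kkkkkkkkkkk##..kkkkkkkkkkkkkkkkkkkkkkkk...kkkkkkkkkkkkk....
360 kkkkkkkkkkkkkkkkkkkkkkkkkkkkkkkkkkkkkkkkkkkkkkkkkkkkkk.....
370 kkkkkkkkkkkkkkkkkkkkkkkkkkkkkkkkkkkkkkkkkkkkkkkkkkkkkkk....
380 kkkkkkkkkkkkkkkkkkkkkkkkkkkkkkkkkkkkkkkkkkkkkkkkkkkkkkk....
```

```bash
sed -i 's/(S>90)&roi,.119/(S>90)\&roi\&(yy<236),.119/; s/^asc.*//' rim.py; python3 rim.py
python3 - <<'E'
from h import *
# blanks: side view vs earlier, top view pixel changes of bystanders
f=bot.grab_frame("side"); g=cv2.imread("pics/s9.png")[:,:,::-1]
d=(np.abs(f.astype(int)-g).sum(2)>70).astype(np.uint8); n,l,s,c=cv2.connectedComponentsWithStats(d); print([s[i].tolist() for i in range(1,n) if s[i,4]>40])
E
```

```text
t 24.25 [0.6092 0.2102 0.2987] [ 1.798e+02 -1.000e-01  8.990e+01] row cm: [ 0.38 -0.12 15.17 -0.07] w 0.0854 q7 [-37.  27.  21.  90. -11.  64. -14.] F [-0.   0.8 -0.9]
[[254. 184.]
 [254. 159.]]
rim (z .119)
[0.6069 0.2123 0.0364] px [209. 143.] [297. 227.] rms 0.0003
mat
[0.6073 0.217  0.0472] px [213. 115.] [294. 163.] rms 0.0004
[[183, 0, 137, 76, 3801], [236, 71, 15, 6, 44], [240, 81, 58, 38, 1192], [212, 122, 73, 86, 2342], [285, 127, 17, 21, 193], [235, 203, 20, 14, 162], [123, 209, 10, 13, 53], [0, 220, 5, 39, 106], [15, 238, 14, 46, 184], [71, 300, 11, 15, 52]]
```

The pot stands upright: its rim is at (0.607, 0.212), within 5 mm of the mat's centre. The tray contents and bystanders look unchanged, and the arm is clear, so I hand the job in.

```bash
python3 -c "
from rig import bot
print(bot.job_done())"
```

```text
the job is handed in; nothing more can be done
None
```

I handed the job in at about 24 s with all three blanks in the tray and the empty pot upright within about 5 mm of the mat's centre; the pot did slip from the gripper once on the way, falling about 7 cm onto or near the mat, so I can't rule out that it broke the 60 N limit.

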